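Put together a tin-lined jute canister and close the gift box

TASK

Put the round gift canister together on the round wooden base: first stand the jute sleeve in the middle of the base, then set the tin can upright inside the sleeve, then put the round lid on the can. Last of all close the square jute box with the square lid, seated fully and square with the box. Leave both glue bottles standing and everything released.

Things in the scene. Friction and masses are not known exactly. Their poses are not given: they have to be found in the camera images.
- sleeve: Loose jute-covered tube, tan with a white trim band at each end, open at both ends, standing upright. Outer diameter 64 mm, inner 56 mm (wall 4 mm), height 45 mm, 50 g. Origin: centre of its lower end; z up along its axis.
- can: Loose plain steel tin can, standing upright, open at the top. Outer diameter 42 mm, inner 36 mm (wall 3 mm), height 100 mm, floor 3 mm, 70 g. It fits in the sleeve with 7 mm to spare all round and stands out of its top by 55 mm. Origin: centre of its underside; z up along its axis.
- round_lid: Loose round wooden lid lying knob up, 40 g. From below: round plug 24 mm in diameter (6 mm to spare all round in the can's mouth), z = 0 to 6 mm; disc 56 mm in diameter, z = 6 to 12 mm (rests on the can's rim); straight round knob 24 mm in diameter, z = 12 to 40 mm. Origin: centre of the plug's underside; z up.
- square_lid: Loose square wooden lid lying knob up, 60 g. From below: square plug 48 mm wide (7 mm to spare all round in the box's mouth), z = 0 to 8 mm; square plate 76 mm wide, z = 8 to 14 mm (rests on the box's rim); square knob 22 mm wide, z = 14 to 42 mm, sides parallel to the plate's. Origin: centre of the plug's underside; z up, x and y parallel to its sides. Any quarter turn fits.
- base: Round pale wooden disc, 100 mm in diameter and 12 mm thick, fixed flat on the table: the canister's base. Its top is plain. Origin: centre of its underside; z up.
- box: Square jute-covered box, tan with white trim bands, open at the top, fixed on the table. Outside 72 by 72 mm and 50 mm high, walls 5 mm (inside 62 by 62 mm). Origin: centre of its underside; z up, x and y parallel to its sides.
- glue_a: Loose glue bottle standing upright, a bystander: white, 46 mm in diameter, 128 mm high with a grey pointed nozzle, 120 g. Origin: centre of its underside; z up.
- glue_b: A second glue bottle, just like glue_a, also standing upright and to be left standing. Origin: centre of its underside; z up.

How it is judged:
By the outcome, as a careful person would: the job done as asked, in the order asked, and still so for the second after the job is handed in, with the robot touching nothing.
It also fails if it takes over 128 s, if anything falls off the work surface, if the arm or the gripper's body presses on something with over 40 N, if the wrist force passes 120 N, or if a joint passes its speed limit or range.

ROBOT

A 7-joint arm with a two-finger parallel gripper is mounted at the origin on the work surface. World frame = base frame: x ahead of the robot, y to its left, z up, the work surface at z = 0. Lengths are in m, angles in rad, forces in N, time in s.
With the tool pointing down it reaches from about 0.4 to 0.85 m from the base axis. Payload 10.4 kg.
Tool frame: the origin (TCP) lies between the finger pads; the fingertips stand 19 mm ahead of it and the grasp point (between the pads) is the TCP; y points along the fingers, x is the direction in which the jaws open and shut, and the axes are right-handed (so a half turn about y gives the same grasp; the last joint's range is limited). The gripper opens to 87 mm and grips with 3 to 60 N. Pads are 19 mm wide; open, the fingers measure 117 mm over their backs; the gripper's body (75 mm by 190 mm) begins 51 mm behind the grasp point.
Start: joints at [-1.128, 0.332, -0.065, 1.46, 0.022, 1.35, -0.088], TCP at [0.281, 0.558, 0.242] pointing down, gripper open.
Joint ranges: [-2.6, 2.6], [-0.5, 2.12], [-1.47, 1.34], [0.16, 2.42], [-1.27, 4.41], [0.06, 2.06], [-2.6, 2.6]. Speed limits (rad/s): [2.22, 2.22, 2.79, 2.79, 3.14, 3.14, 3.14].

INTERFACE

Orientations are given as a rotation vector (axis times angle).
In Python, from plant import robot gives the robot as it stands. The module is installed in compiled form; this text tells all that it offers.
- The arm moves only by the tool drive_tool, never from a script. Its argument "motion" is a list of rows, each an object with "linear": the shift along the tool's x, y, z in mm, a list of three; "spin": the turn about the tool's y in degrees; "claw": the opening, from 0 (shut) to 1 (fully open). In form: [{"linear": [tx, ty, tz], "spin": spin, "claw": claw}, ...]. A call has 1 to 8 rows; each row is the pose to reach, as a shift and turn from the pose commanded when the call began, along the tool's axes at that moment; what a row does not reach only later rows make up. A row lasts 1/10 s, in which the tool goes at most 50 mm and 8.59 degrees, less where a joint would pass 70% of its speed; a pose out of reach is approached as far as the arm can. A call with a gripper value outside its range is refused whole. The fingers move at their own pace and stop on an object; "squeeze" is the grip in N (left out, the last holds). Time passes only in rows, so rows that repeat a pose let the fingers close. It gives the time, the measured TCP pose, the force and the opening at its end, in the units of the state.
- robot.read_state(): the state, without advancing time (a new reading comes with each control period).
- robot.camera(name): name is "scene" or "top" or "wrist"; returns a dict with "frame" (384x512x3 uint8, blue, green, red), "fx", "fy", "cx", "cy" (pixels), "eye" and "orientation" of the camera in the world. Camera axes: x right, y down, z forward; pixel columns grow to the right and rows downward; lengths in m; the calibration is good to about 2 mm. A picture is of the moment at which its call begins. There is no depth.
- robot.finish_job(): hands the job in, once; it reports no verdict.
The state is a dict: "t": time; "q": joint angles; "joint_velocities": joint speeds; "joint_efforts": joint torques, N m; "tcp_pos": TCP position; "eef_rot": TCP orientation; "force": force on the tool from outside, world axes, zero at the start; "wrist_torque": the same for the moment, N m; "grip_width": finger opening in m.
Only numpy, scipy, OpenCV 4.12 (cv2) and the standard library are available. Lean on these libraries where they do the work, as an engineer would, in place of code of your own. Each camera call takes 0.05 s, during which the arm holds its last target.

## Working session

There is one attempt and no reset: what is moved stays moved. The work goes in short steps, Python scripts to look and compute and a tool call to move; the robot and the scene stay as the last step left them, time stands still between calls to the robot, and variables do not carry over. Pictures are saved under pics/ and viewed, and the job is handed in when it is done.

Besides the shell and the picture viewer there is one more tool, called after ">>>" as name(argument=value, ...) on one line, values as JSON. drive_tool: Moves the arm, as the interface text tells. Its arguments: {"type":"object","properties":{"motion":{"type":"array","items":{"type":"object","properties":{"linear":{"type":"array","items":{"type":"number"}},"spin":{"type":"number"},"claw":{"type":"number"}}}},"squeeze":{"type":"number"}},"required":["motion"]}

```bash
mkdir -p pics; python3 - <<'E'
from plant import robot
import cv2
s=robot.read_state()
for k,v in s.items(): print(k,v)
for n in ["scene","top","wrist"]:
    c=robot.camera(n); cv2.imwrite(f"pics/{n}0.png",c["frame"])
    print(n,c["fx"],c["fy"],c["cx"],c["cy"],c["eye"],c["orientation"])
E
```

```text
t 0.0
q [-1.12763193  0.33286876 -0.06469851  1.46095401  0.02158112  1.34987994
 -0.08848916]
joint_velocities [ 1.01188088e-03  2.47144254e-04 -1.95960209e-03 -1.12004184e-03
  3.02631308e-06 -1.54364769e-03  1.28459539e-03]
joint_efforts [-5.54921171e-04 -6.23250389e+01  2.45233392e-02 -3.89905787e+01
 -6.12738566e-02  3.97011079e-02  1.24910630e-04]
tcp_pos [0.28052856 0.55810201 0.24074979]
eef_rot [-1.39504062 -0.85880766  0.86073931]
force [ 0.26338875 -0.05867395  0.69588661]
wrist_torque [-0.01838713 -0.00093532 -0.02915397]
grip_width 0.08689276651468636
scene 417.4666540468353 417.4666540468353 259.55978779221465 187.23722794879006 [ 1.25718504 -0.32328931  0.62200097] [-1.91882157 -1.25052881  0.61462817]
top 409.39175596052104 409.39175596052104 255.6083187311966 190.7020471769005 [0.35681712 0.00518718 0.84901843] [-2.13526818  2.0526903  -0.25475128]
wrist 340.74383168853495 340.74383168853495 256.0362316548705 199.62878487496246 [0.21330361 0.59120827 0.38305475] [2.46719978 1.52295006 0.20897485]
```

View pics/scene0.png

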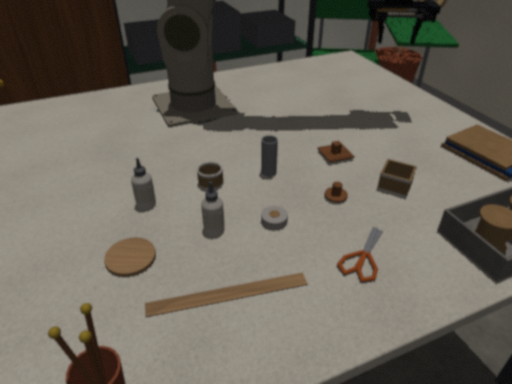

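View pics/top0.png

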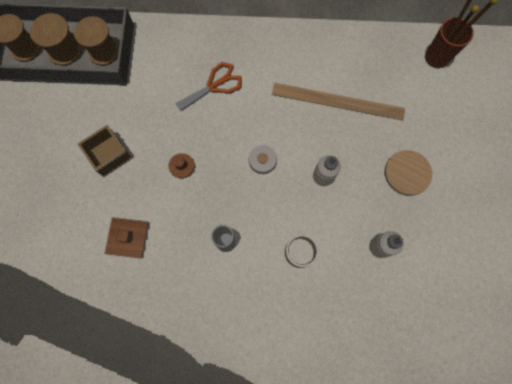

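View pics/wrist0.png

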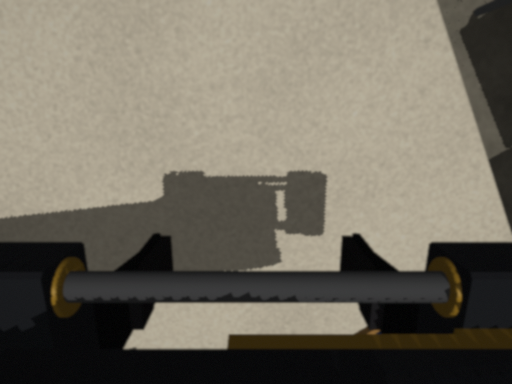

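The scene view shows the base, sleeve, can, both lids, the box and both bottles, plus clutter (tape roll, scissors, ruler). In the top view the pixel positions are:

| Object | Pixel |
|---|---|
| base | ~(409,172) |
| sleeve | (300,251) |
| can | (224,237) |
| round lid | (181,165) |
| square lid | (126,237) |
| box | (105,150) |
| bottles | (328,168), (391,243) |

The wrist view shows only bare table and the fingers.

```bash
cat > h.py <<'E'
import numpy as np, cv2
from scipy.spatial.transform import Rotation as R
from plant import robot
def cast(c,px,z):
    px=np.atleast_2d(px).astype(float)
    d=np.c_[(px[:,0]-c["cx"])/c["fx"],(px[:,1]-c["cy"])/c["fy"],np.ones(len(px))]
    d=R.from_rotvec(c["orientation"]).apply(d)
    e=np.array(c["eye"]); return e+d*((z-e[2])/d[:,2])[:,None]
def proj(c,P):
    p=R.from_rotvec(c["orientation"]).inv().apply(np.atleast_2d(P)-c["eye"])
    return np.c_[c["cx"]+c["fx"]*p[:,0]/p[:,2],c["cy"]+c["fy"]*p[:,1]/p[:,2]]
def crop(c,u,v,r,k,name):
    f=c["frame"];u,v=int(u),int(v);y0,x0=max(0,v-r),max(0,u-r)
    g=cv2.resize(f[y0:v+r,x0:u+r],None,fx=k,fy=k,interpolation=cv2.INTER_CUBIC)
    if name: cv2.imwrite(name,g)
    return g
E
python3 - <<'E'
from h import *
c=robot.camera("top"); f=c["frame"]
pts=dict(base=(409,172),sleeve=(300,251),can=(224,237),rl=(181,165),sl=(126,237),box=(105,150))
tiles=[cv2.resize(crop(c,u,v,32,4,None),(256,256)) for u,v in pts.values()]
cv2.imwrite("pics/tiles.png",np.vstack([np.hstack(tiles[:3]),np.hstack(tiles[3:])]))
hsv=cv2.cvtColor(f,cv2.COLOR_BGR2HSV)
for n,(u,v) in pts.items(): print(n,[hsv[v+dv,u+du].tolist() for du,dv in((0,0),(6,0),(-12,0),(0,12),(25,-25))])
s=robot.read_state();print(R.from_rotvec(s["eef_rot"]).as_matrix().round(3))
E
```

```text
base [[16, 101, 141], [15, 102, 133], [16, 103, 131], [15, 102, 138], [18, 28, 157]]
sleeve [[22, 28, 163], [23, 26, 159], [18, 27, 124], [22, 30, 151], [19, 30, 161]]
can [[160, 6, 120], [150, 2, 117], [23, 10, 101], [30, 12, 64], [19, 28, 154]]
rl [[11, 146, 84], [13, 139, 68], [13, 123, 114], [11, 115, 93], [17, 30, 154]]
sl [[12, 134, 95], [12, 104, 64], [11, 142, 104], [12, 129, 107], [19, 27, 159]]
box [[18, 114, 107], [17, 110, 109], [17, 113, 104], [17, 100, 112], [18, 30, 155]]
[[ 0.449 -0.    -0.893]
 [ 0.893 -0.001  0.449]
 [-0.001 -1.    -0.   ]]
```

View pics/tiles.png

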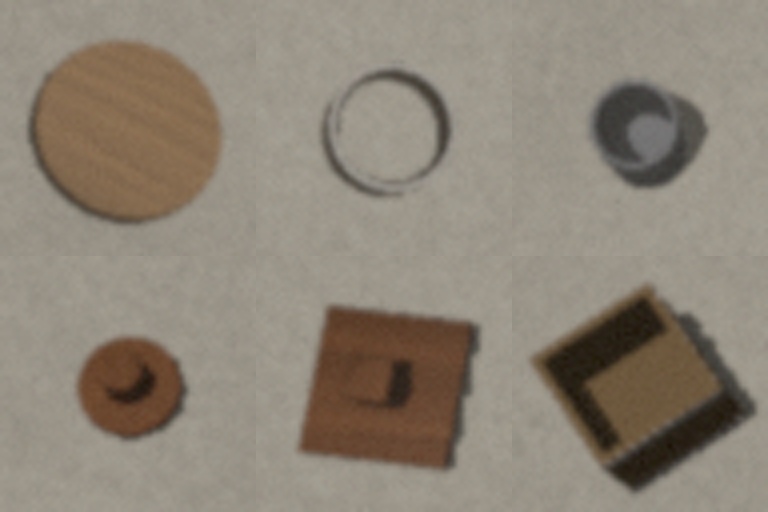

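```bash
python3 - <<'E'
from h import *
c=robot.camera("top"); f=c["frame"]
hsv=cv2.cvtColor(cv2.GaussianBlur(f,(0,0),0.7),cv2.COLOR_BGR2HSV)
sat=((hsv[...,1]>65)&(hsv[...,2]>55)).astype(np.uint8)
def comp(m,u,v):
    n,l,st,ce=cv2.connectedComponentsWithStats(m)
    d=np.array([abs(l[max(0,v-20):v+20,max(0,u-20):u+20]==i).sum() for i in range(1,n)]);i=1+d.argmax()
    cn,_=cv2.findContours((l==i).astype(np.uint8),cv2.RETR_EXTERNAL,cv2.CHAIN_APPROX_NONE)
    return max(cn,key=cv2.contourArea)
for n,u,v,z in(("base",409,172,.012),("rl",181,165,.012),("sl",126,237,.014),("box",105,150,.05)):
    k=comp(sat,u,v)
    W=cast(c,k[:,0,:],z)[:,:2]
    w=(W*1000).astype(np.float32)
    print(n,cv2.minEnclosingCircle(w),cv2.fitEllipse(w) if n in("base","rl") else cv2.minAreaRect(w))
# manual rough: sleeve rim, can rim
for n,u,v,z in(("sleeve",300+1,251+1,.045),("can",224-.5,237-.8,.1)):
    print(n,cast(c,(u,v),z)*1000)
for n,u,v in(("ga",331,162),("gb",395,240)): print(n,cast(c,(u,v),.128)*1000)
E
```

```text
base ((616.2767333984375, -316.01043701171875), 50.243709564208984) ((616.1490478515625, -315.9805908203125), (96.33314514160156, 98.72037506103516), 32.64448165893555)
rl ((611.6392822265625, 169.15399169921875), 28.065998077392578) ((611.885009765625, 169.28472900390625), (53.12871170043945, 55.015682220458984), 148.5746307373047)
sl ((453.1354064941406, 267.7617492675781), 51.3063850402832) ((453.2771301269531, 267.5076904296875), (76.76302337646484, 74.89496612548828), 85.53054809570312)
box ((630.4259033203125, 328.14373779296875), 49.748931884765625) ((631.7191162109375, 327.5675048828125), (75.00929260253906, 72.73751068115234), 38.623016357421875)
sleeve [[434.46564703 -85.51244281  45.        ]]
can [[452.34646806  63.08922056 100.        ]]
ga [[ 593.79740932 -129.54133264  128.        ]]
gb [[ 454.00852751 -241.80567916  128.        ]]
```

```bash
cat >> h.py <<'E'
def go(x,y,z,yaw):
    "target TCP in mm, yaw of tool x (deg) -> linear, spin"
    s=robot.read_state(); M=R.from_rotvec(s["eef_rot"]).as_matrix()
    d=np.array([x,y,z])-np.array(s["tcp_pos"])*1000
    y0=np.degrees(np.arctan2(M[1,0],M[0,0]))
    print("t",round(s["t"],2),"tcp",(np.array(s["tcp_pos"])*1000).round(1),"yaw",round(y0,2),"tilt",M[:,1].round(4),"F",np.round(s["force"],1),"w",round(s["grip_width"]*1000,1))
    print("linear",(M.T@d).round(1),"spin",round(-(yaw-y0),2))
E
python3 -c "
from h import *
go(440,-140,260,0)"
```

```text
t 0.25 tcp [280.6 558.3 241.2] yaw 63.31 tilt [-2.e-04 -5.e-04 -1.e+00] F [ 0.2 -0.4  0.4] w 87.0
linear [-552.4  -18.5 -456. ] spin 63.31
```

```bash
python3 -c "
from h import *
go(470,250,260,0)"
```

```text
t 0.25 tcp [280.6 558.3 241.2] yaw 63.31 tilt [-2.e-04 -5.e-04 -1.e+00] F [ 0.2 -0.4  0.4] w 87.0
linear [-190.4  -18.7 -307.7] spin 63.31
```

>>> drive_tool(motion=[{"linear": [-190,-19,-307],"spin": 63.3,"claw": 1},{"linear": [-190,-19,-307],"spin": 63.3,"claw": 1},{"linear": [-190,-19,-307],"spin": 63.3,"claw": 1},{"linear": [-190,-19,-307],"spin": 63.3,"claw": 1},{"linear": [-190,-19,-307],"spin": 63.3,"claw": 1},{"linear": [-190,-19,-307],"spin": 63.3,"claw": 1},{"linear": [-190,-19,-307],"spin": 63.3,"claw": 1},{"linear": [-190,-19,-307],"spin": 63.3,"claw": 1}])

```text
t: 1.05
tcp_pos: [0.4728, 0.2447, 0.2612]
eef_rot: [-1.572, 0.009, -0.012]
force: [0.3, 0.7, -0.9]
grip_width: 0.0869
```

```bash
python3 -c "
from h import *
go(470,180,280,0)"
```

```text
t 1.05 tcp [472.8 244.7 261.2] yaw -0.78 tilt [ 1.8e-03 -9.0e-04 -1.0e+00] F [ 0.3  0.7 -0.9] w 86.9
linear [ -1.9 -18.7 -64.8] spin -0.78
```

>>> drive_tool(motion=[{"linear": [50,-60,-70],"spin": 0,"claw": 1},{"linear": [50,-60,-70],"spin": 0,"claw": 1},{"linear": [50,-60,-70],"spin": 0,"claw": 1},{"linear": [50,-60,-70],"spin": 0,"claw": 1}])

```text
t: 1.45
tcp_pos: [0.5205, 0.1797, 0.3212]
eef_rot: [-1.57, 0.001, -0.003]
force: [-0.3, -0.0, -0.6]
grip_width: 0.0867
```

```bash
python3 - <<'E'
from h import *
import pickle
c=robot.camera("wrist"); pickle.dump(c,open("w1.pkl","wb"))
cv2.imwrite("pics/w1.png",c["frame"])
for n,P in dict(rl=(612,169,12),sl=(453,268,14),box=(631,328,50),can=(452,63,100)).items(): print(n,proj(c,np.array(P)/1000))
go(450,-100,320,0)
E
```

```text
rl [[324.50258687 168.88789099]]
sl [[202.5998035   91.76051511]]
box [[355.86414144  33.66836528]]
can [[198.53308755 271.71384417]]
t 1.5 tcp [519.4 181.1 320.2] yaw -0.0 tilt [-3.e-04  4.e-04 -1.e+00] F [-0.8  0.9 -0.5] w 87.0
linear [-6.940e+01  1.000e-01 -2.811e+02] spin -0.0
```

View pics/w1.png

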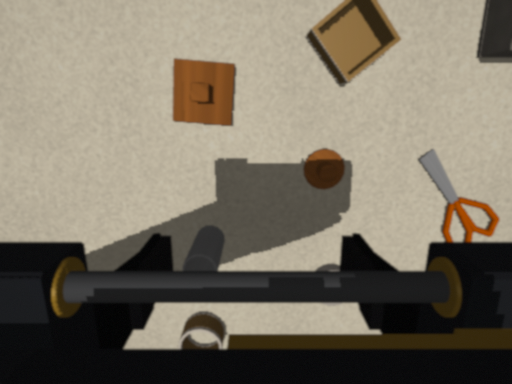

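The wrist view shows the square lid at (204,92), the round lid at (324,169) and the box at (354,38). All are close to the predictions from the top view.

>>> drive_tool(motion=[{"linear": [-70,0,-290],"spin": 0,"claw": 1},{"linear": [-70,0,-290],"spin": 0,"claw": 1},{"linear": [-70,0,-290],"spin": 0,"claw": 1},{"linear": [-70,0,-290],"spin": 0,"claw": 1},{"linear": [-70,0,-290],"spin": 0,"claw": 1},{"linear": [-70,0,-290],"spin": 0,"claw": 1},{"linear": [-70,0,-290],"spin": 0,"claw": 1},{"linear": [-70,0,-290],"spin": 0,"claw": 1}])

```text
t: 2.3
tcp_pos: [0.4494, -0.1083, 0.3199]
eef_rot: [-1.57, 0.0, 0.001]
force: [0.6, 0.9, -0.2]
grip_width: 0.0868
```

```bash
python3 - <<'E'
from h import *
import pickle
c=robot.camera("wrist"); pickle.dump(c,open("w2.pkl","wb"))
cv2.imwrite("pics/w2.png",c["frame"])
for n,P in dict(sleeve=(434,-86,45),can=(452,63,100)).items(): print(n,proj(c,np.array(P)/1000))
go(434,-86,150,0)
c=pickle.load(open("w1.pkl","rb"));f=c["frame"]
hsv=cv2.cvtColor(cv2.GaussianBlur(f,(0,0),0.7),cv2.COLOR_BGR2HSV)
print(hsv[92,190],hsv[169,320],hsv[175,330],hsv[40,340],hsv[150,100])
for n,(u,v,z) in dict(sl=(190,92,.014),rl=(320,175,.012),box=(355,40,.05)).items():
    m=((hsv[...,1]>(100 if n!="box" else 85))).astype(np.uint8)
    k,l=cv2.connectedComponents(m); 
    q=[np.count_nonzero(l[v-10:v+10,u-10:u+10]==i) for i in range(1,k)]; i=1+int(np.argmax(q))
    cn,_=cv2.findContours((l==i).astype(np.uint8),cv2.RETR_EXTERNAL,cv2.CHAIN_APPROX_NONE)
    w=(cast(c,max(cn,key=len)[:,0,:],z)[:,:2]*1000).astype(np.float32)
    print(n,cv2.minEnclosingCircle(w),cv2.minAreaRect(w))
crop(c,355,40,50,6,"pics/w1box.png")
E
```

```text
sleeve [[244.33401999 147.52707435]]
can [[260.1432021   -3.46706702]]
t 2.35 tcp [ 449.7 -107.3  319.9] yaw 0.15 tilt [-9.e-04  6.e-04 -1.e+00] F [ 0.8  0.3 -0.1] w 87.2
linear [-15.5 169.9  21.2] spin 0.15
[ 14 188 137] [ 14 195  51] [ 14 190  59] [ 18 135 145] [ 22  38 193]
sl ((453.23492431640625, 266.9521789550781), 51.061119079589844) ((453.4742126464844, 266.88629150390625), (74.37584686279297, 75.03804016113281), 85.25840759277344)
rl ((610.8237915039062, 168.73606872558594), 27.13630485534668) ((610.7392578125, 169.08912658691406), (52.522220611572266, 53.31942367553711), 2.08610200881958)
box ((631.1920776367188, 327.6800842285156), 48.55897903442383) ((630.9976196289062, 327.95745849609375), (71.93289184570312, 71.42535400390625), 38.533607482910156)
```

View pics/w2.png

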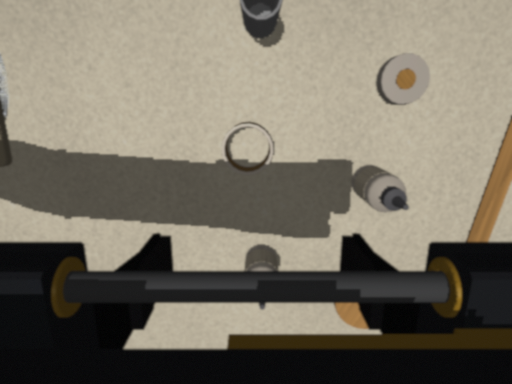

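View pics/w1box.png

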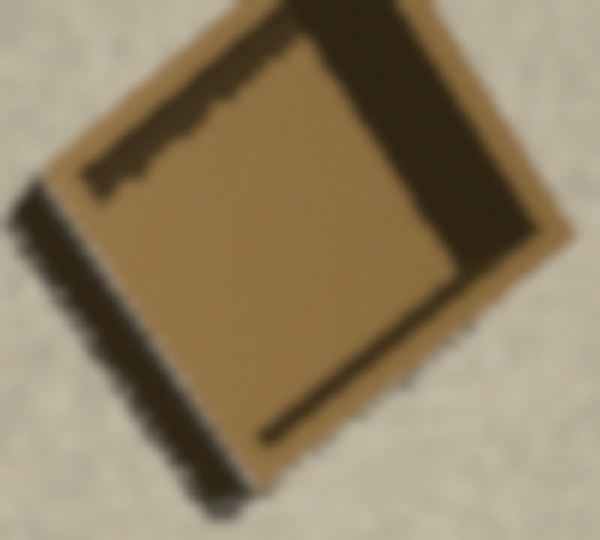

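The wrist view shows the sleeve ring at about (249,147), the can at (261,12), bottle a at (384,192) and bottle b under the gripper at (262,260). The lid and box measurements agree between views to about 1 mm. I'll refine the sleeve.

```bash
python3 - <<'E'
from h import *
import pickle
c=pickle.load(open("w2.pkl","rb"))
g=crop(c,249,147,32,9,None)
t=robot.camera("top"); pickle.dump(t,open("t1.pkl","wb"))
cv2.imwrite("pics/sl.png",g)
print(cast(c,(249.5,146.5),.045)*1000)
E
```

```text
[[440.30429684 -84.74483174  45.        ]]
```

View pics/sl.png

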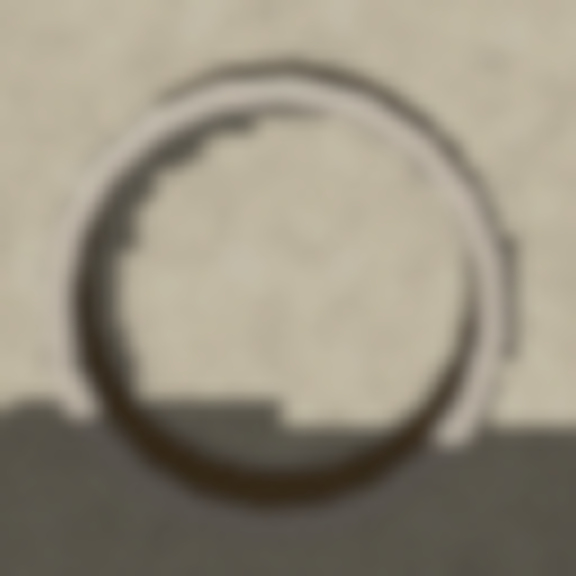

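```bash
python3 - <<'E'
from h import *
go(437,-86,30,0)
E
```

```text
t 2.4 tcp [ 449.9 -106.9  319.9] yaw 0.2 tilt [-1.e-03  3.e-04 -1.e+00] F [-0.   0.7 -0.3] w 87.1
linear [-12.6 289.9  20.9] spin 0.2
```

>>> drive_tool(motion=[{"linear": [-13,0,21],"spin": 0.2,"claw": 1},{"linear": [-13,50,21],"spin": 0.2,"claw": 1},{"linear": [-13,100,21],"spin": 0.2,"claw": 1},{"linear": [-13,150,21],"spin": 0.2,"claw": 1},{"linear": [-13,200,21],"spin": 0.2,"claw": 1},{"linear": [-13,220,21],"spin": 0.2,"claw": 1},{"linear": [-13,220,21],"spin": 0.2,"claw": 1}])

```text
t: 3.1
tcp_pos: [0.4347, -0.0864, 0.0975]
eef_rot: [-1.572, 0.005, 0.005]
force: [0.1, -0.2, 0.6]
grip_width: 0.0865
```

```bash
python3 - <<'E'
from h import *
go(437,-86,30,0)
c=robot.camera("scene"); crop(c,208,170,70,5,"pics/s1.png")
c=robot.camera("wrist"); cv2.imwrite("pics/w3.png",c["frame"])
E
```

```text
t 3.1 tcp [434.7 -86.4  97.5] yaw -0.01 tilt [-6.5e-03 -9.0e-04 -1.0e+00] F [ 0.1 -0.2  0.6] w 86.5
linear [ 2.8 67.5  0.5] spin -0.01
```

View pics/s1.png

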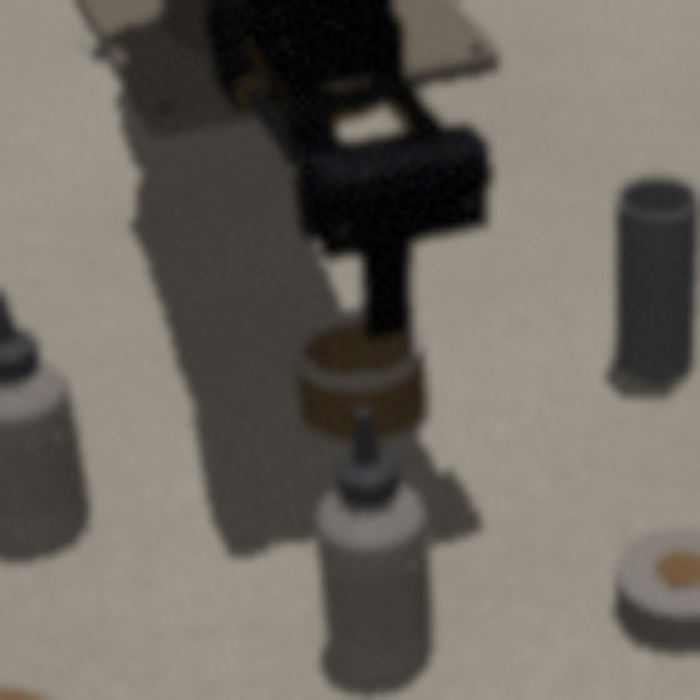

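View pics/w3.png

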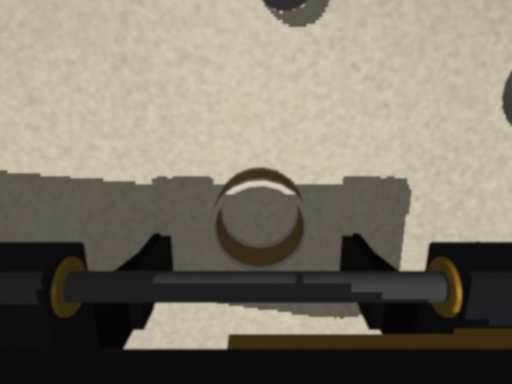

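```bash
python3 - <<'E'
from h import *
c=robot.camera("wrist"); crop(c,260,215,56,7,"pics/w3c.png")
for p in [(260,214),(260,210),(215,212),(305,212)]: print(cast(c,p,.045)*1000)
go(437,-86,30,0)
E
```

```text
[[438.70996904 -78.40630036  45.        ]]
[[438.70288066 -75.84178645  45.        ]]
[[411.22722552 -77.11520164  45.        ]]
[[466.18189646 -77.1285845   45.        ]]
t 3.25 tcp [437.8 -87.4 101.7] yaw -0.09 tilt [ 0.0014  0.     -1.    ] F [-0.2 -0.6 -0.4] w 86.9
linear [-0.9 71.7  1.4] spin -0.09
```

View pics/w3c.png

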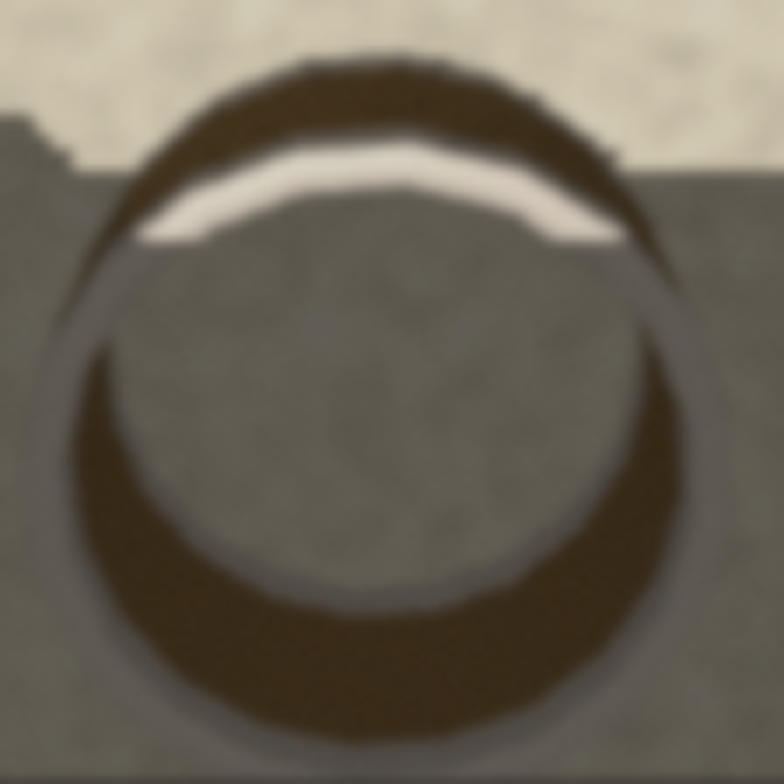

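The wrist view shows the sleeve rim centred at (258,225), so it is at (438,-85.5), 1–2 mm from the current TCP. I'll descend and grip.

>>> drive_tool(motion=[{"linear": [0,40,1.5],"spin": 0,"claw": 1},{"linear": [0,66,1.5],"spin": 0,"claw": 1},{"linear": [0,71,1.5],"spin": 0,"claw": 1},{"linear": [0,71,1.5],"spin": 0,"claw": 1},{"linear": [0,71,1.5],"spin": 0,"claw": 0.6},{"linear": [0,71,1.5],"spin": 0,"claw": 0.6},{"linear": [0,71,1.5],"spin": 0,"claw": 0.6},{"linear": [0,71,1.5],"spin": 0,"claw": 0.6}], squeeze=15)

```text
t: 4.05
tcp_pos: [0.4372, -0.0866, 0.0301]
eef_rot: [-1.57, 0.002, -0.004]
force: [-0.3, -0.2, 4.1]
grip_width: 0.0635
```

```bash
python3 - <<'E'
from h import *
go(437,-86,180,0)
E
```

```text
t 4.05 tcp [437.2 -86.6  30.1] yaw -0.19 tilt [ 1.3e-03  4.0e-04 -1.0e+00] F [-0.3 -0.2  4.1] w 63.5
linear [  -0.  -149.9    0.7] spin -0.19
```

>>> drive_tool(motion=[{"linear": [0,-40,0],"spin": 0,"claw": 0.6},{"linear": [0,-90,0],"spin": 0,"claw": 0.6},{"linear": [0,-140,0],"spin": 0,"claw": 0.6},{"linear": [0,-170,0],"spin": 0,"claw": 0.6},{"linear": [0,-170,0],"spin": 0,"claw": 0.6}])

```text
t: 4.55
tcp_pos: [0.4389, -0.0869, 0.2038]
eef_rot: [-1.569, -0.003, -0.009]
force: [0.7, -1.1, -1.7]
grip_width: 0.0631
```

```bash
python3 - <<'E'
from h import *
go(616,-316,200,0)
E
```

```text
t 4.55 tcp [438.9 -86.9 203.8] yaw -0.2 tilt [ 0.0075  0.0016 -1.    ] F [ 0.7 -1.1 -1.7] w 63.1
linear [ 177.9    4.7 -228.5] spin -0.2
```

```bash
python3 - <<'E'
from h import *
c=robot.camera("scene");f=c["frame"]
hsv=cv2.cvtColor(cv2.GaussianBlur(f,(0,0),0.7),cv2.COLOR_BGR2HSV)
for n,P in dict(base=(616,-316,12),rl=(612,169,12),sl=(453,267,14)).items():
    u,v=proj(c,np.array(P)/1000)[0].astype(int)
    m=((hsv[...,1]>65)).astype(np.uint8); k,l=cv2.connectedComponents(m)
    q=[np.count_nonzero(l[v-5:v+5,u-5:u+5]==i) for i in range(1,k)]; i=1+int(np.argmax(q))
    cn,_=cv2.findContours((l==i).astype(np.uint8),cv2.RETR_EXTERNAL,cv2.CHAIN_APPROX_NONE)
    w=(cast(c,max(cn,key=len)[:,0,:],P[2]/1000)[:,:2]*1000).astype(np.float32)
    print(n,cv2.minEnclosingCircle(w),cv2.minAreaRect(w))
    if n=="base":
        for a in range(0,360,30): 
            pass
        print(w.min(0),w.max(0))
crop(c,130,256,45,7,"pics/sb.png")
E
```

```text
base ((623.3141479492188, -319.515869140625), 52.8506965637207) ((623.2445068359375, -320.0863037109375), (96.89993286132812, 104.26457977294922), 77.38761901855469)
[ 571.35046 -367.58655] [ 675.9385  -269.55533]
rl ((610.7325439453125, 173.22894287109375), 41.06401443481445) ((609.2494506835938, 170.52099609375), (52.16030502319336, 80.95011901855469), 58.85151290893555)
sl ((454.34100341796875, 262.5010681152344), 57.154273986816406) ((453.51300048828125, 261.98297119140625), (78.58186340332031, 94.70909118652344), 86.01861572265625)
```

View pics/sb.png

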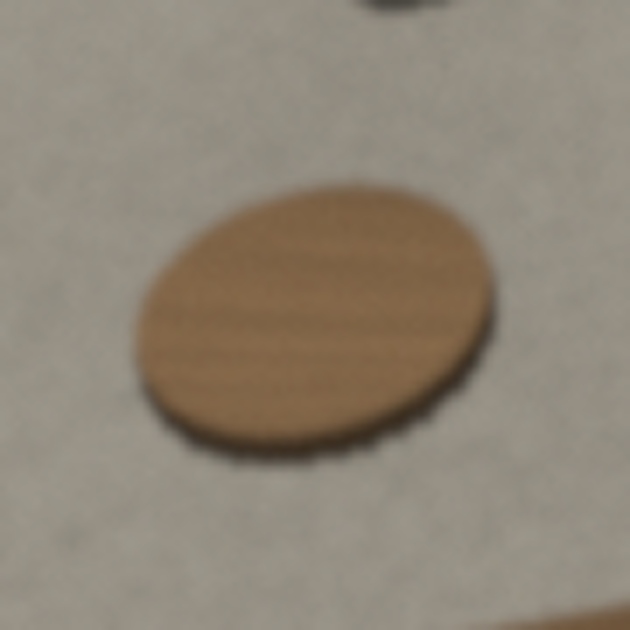

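The scene view shows the base at (315/7, 315/7) in the crop, with its side edge biasing the mask toward the camera. That gives a centre of roughly (619,-318), and I'll confirm it with the wrist camera.

>>> drive_tool(motion=[{"linear": [178,-10,-274],"spin": 0,"claw": 0.6},{"linear": [178,-10,-274],"spin": 0,"claw": 0.6},{"linear": [178,-30,-274],"spin": 0,"claw": 0.6},{"linear": [178,-56,-274],"spin": 0,"claw": 0.6},{"linear": [178,-56,-274],"spin": 0,"claw": 0.6},{"linear": [178,-56,-274],"spin": 0,"claw": 0.6},{"linear": [178,-56,-274],"spin": 0,"claw": 0.6},{"linear": [178,-56,-274],"spin": 0,"claw": 0.6}])

```text
t: 5.4
tcp_pos: [0.6134, -0.3657, 0.2528]
eef_rot: [-1.573, 0.009, -0.003]
force: [-0.7, 0.1, -0.8]
grip_width: 0.0633
```

>>> drive_tool(motion=[{"linear": [0,0,0],"spin": 0,"claw": 0.6},{"linear": [0,0,0],"spin": 0,"claw": 0.6}])

```text
t: 5.6
tcp_pos: [0.6135, -0.3603, 0.2542]
eef_rot: [-1.569, 0.003, -0.001]
force: [1.3, -0.3, 0.2]
grip_width: 0.0631
```

```bash
python3 - <<'E'
from h import *
go(616,-316,200,0)
c=robot.camera("wrist");f=c["frame"]; cv2.imwrite("pics/w4.png",f)
hsv=cv2.cvtColor(cv2.GaussianBlur(f,(0,0),0.7),cv2.COLOR_BGR2HSV)
u,v=proj(c,(.617,-.316,.012))[0].astype(int);print(u,v,hsv[v,u])
m=((hsv[...,1]>85)).astype(np.uint8); k,l=cv2.connectedComponents(m)
i=l[v,u]
cn,_=cv2.findContours((l==i).astype(np.uint8),cv2.RETR_EXTERNAL,cv2.CHAIN_APPROX_NONE)
w=(cast(c,max(cn,key=len)[:,0,:],.012)[:,:2]*1000).astype(np.float32)
print(cv2.minEnclosingCircle(w),cv2.fitEllipse(w),w.min(0),w.max(0))
E
```

```text
t 5.6 tcp [ 613.5 -360.3  254.2] yaw -0.17 tilt [-0.0014  0.0014 -1.    ] F [ 1.3 -0.3  0.2] w 63.1
linear [ 2.5 54.3 44.2] spin -0.17
260 131 [ 16 137  99]
((615.9880981445312, -318.320556640625), 49.21262741088867) ((616.00927734375, -318.3206481933594), (97.058837890625, 97.19852447509766), 121.74356079101562) [ 567.52405 -366.38013] [ 664.63763 -269.11002]
```

View pics/w4.png

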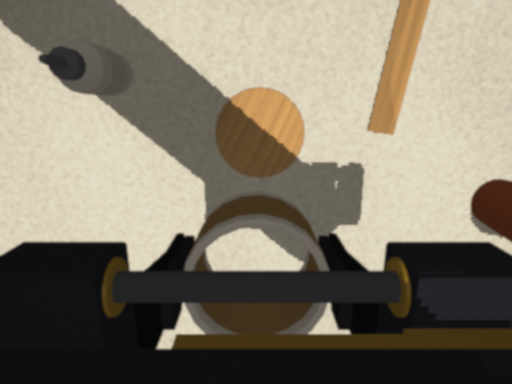

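The wrist view shows the base circle at (260,132), centre (616,-318); the top view gave (616,-316). The sleeve is held level. I'll place it at about (616.5,-317.5).

```bash
python3 - <<'E'
from h import *
go(616.5,-317.7,60,0)
E
```

```text
t 5.65 tcp [ 613.6 -360.   254.7] yaw -0.14 tilt [-7.0e-04  1.4e-03 -1.0e+00] F [ 0.8  0.7 -0.9] w 63.3
linear [  2.9 194.8  42. ] spin -0.14
```

>>> drive_tool(motion=[{"linear": [3,0,43],"spin": 0,"claw": 0.6},{"linear": [3,40,43],"spin": 0,"claw": 0.6},{"linear": [3,80,43],"spin": 0,"claw": 0.6},{"linear": [3,130,43],"spin": 0,"claw": 0.6},{"linear": [3,170,43],"spin": 0,"claw": 0.6},{"linear": [3,194,43],"spin": 0,"claw": 0.6},{"linear": [3,194,43],"spin": 0,"claw": 0.6},{"linear": [3,194,43],"spin": 0,"claw": 0.6}])

```text
t: 6.45
tcp_pos: [0.6173, -0.3176, 0.0626]
eef_rot: [-1.571, 0.001, -0.002]
force: [-0.6, -0.0, 0.4]
grip_width: 0.0637
```

```bash
python3 - <<'E'
from h import *
go(616.5,-317.7,42,0)
c=robot.camera("scene"); crop(c,130,240,60,6,"pics/s2.png")
E
```

```text
t 6.45 tcp [ 617.3 -317.6   62.6] yaw -0.14 tilt [ 6.e-04  1.e-04 -1.e+00] F [-0.6 -0.   0.4] w 63.7
linear [-0.8 20.6 -0.1] spin -0.14
```

View pics/s2.png

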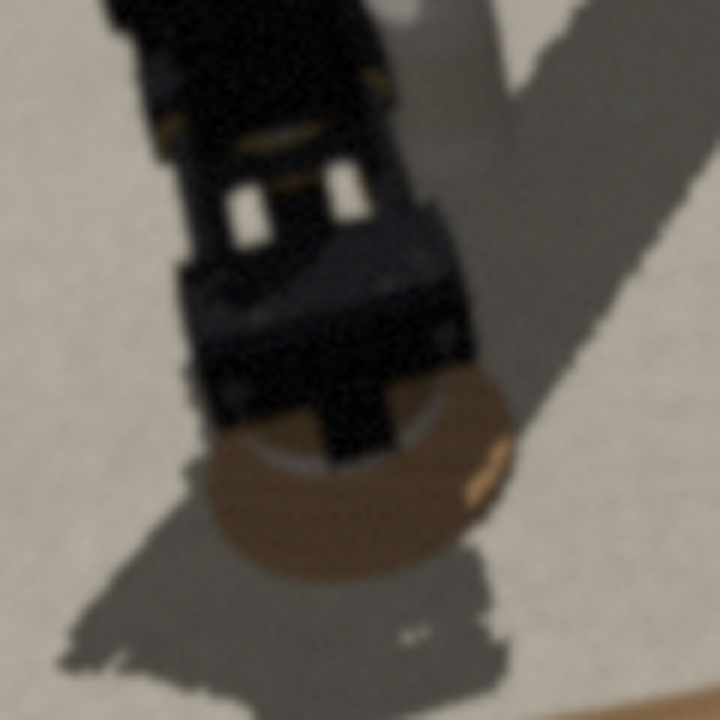

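The scene crop shows the sleeve over the base at about (330,470), still 20 mm up. I'll lower it and release.

>>> drive_tool(motion=[{"linear": [-0.5,10,0],"spin": 0,"claw": 0.6},{"linear": [-0.5,17,0],"spin": 0,"claw": 0.6},{"linear": [-0.5,20,0],"spin": 0,"claw": 0.6},{"linear": [-0.5,20.5,0],"spin": 0,"claw": 0.6},{"linear": [-0.5,20.5,0],"spin": 0,"claw": 0.6}])

```text
t: 7.0
tcp_pos: [0.6164, -0.3181, 0.042]
eef_rot: [-1.57, 0.003, -0.003]
force: [-5.0, 3.8, 9.1]
grip_width: 0.0632
```

>>> drive_tool(motion=[{"linear": [0,0,0],"spin": 0,"claw": 0.8},{"linear": [0,0,0],"spin": 0,"claw": 0.95},{"linear": [0,0,0],"spin": 0,"claw": 0.95},{"linear": [0,0,0],"spin": 0,"claw": 0.95},{"linear": [0,-30,0],"spin": 0,"claw": 0.95},{"linear": [0,-80,0],"spin": 0,"claw": 0.95},{"linear": [0,-130,0],"spin": 0,"claw": 0.95},{"linear": [0,-180,0],"spin": 0,"claw": 0.95}])

```text
t: 7.8
tcp_pos: [0.6161, -0.3182, 0.2229]
eef_rot: [-1.571, 0.003, -0.003]
force: [0.2, -0.3, 0.1]
grip_width: 0.0825
```

>>> drive_tool(motion=[{"linear": [0,-30,-45],"spin": 0,"claw": 1},{"linear": [0,-30,-45],"spin": 0,"claw": 1},{"linear": [0,-30,-45],"spin": 0,"claw": 1}])

```text
t: 8.1
tcp_pos: [0.6157, -0.3652, 0.2517]
eef_rot: [-1.572, 0.004, -0.005]
force: [0.3, 0.3, -0.4]
grip_width: 0.0869
```

```bash
python3 - <<'E'
from h import *
import pickle
go(616.5,-317.7,42,0)
c=robot.camera("wrist");f=c["frame"]; cv2.imwrite("pics/w5.png",f);pickle.dump(c,open("w5.pkl","wb"))
u,v=proj(c,(.616,-.317,.057))[0];print(u,v)
crop(c,u,v,60,8,"pics/w5c.png")
E
```

```text
t 8.1 tcp [ 615.7 -365.2  251.7] yaw -0.34 tilt [ 8.0e-04 -1.2e-03 -1.0e+00] F [ 0.3  0.3 -0.4] w 86.9
linear [  0.4 209.6  47.8] spin -0.34
256.81862344170787 130.54429180779874
```

View pics/w5.png

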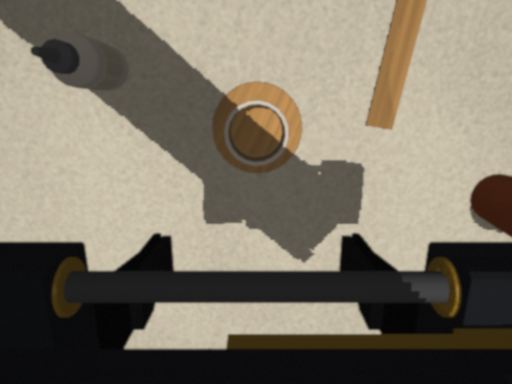

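View pics/w5c.png

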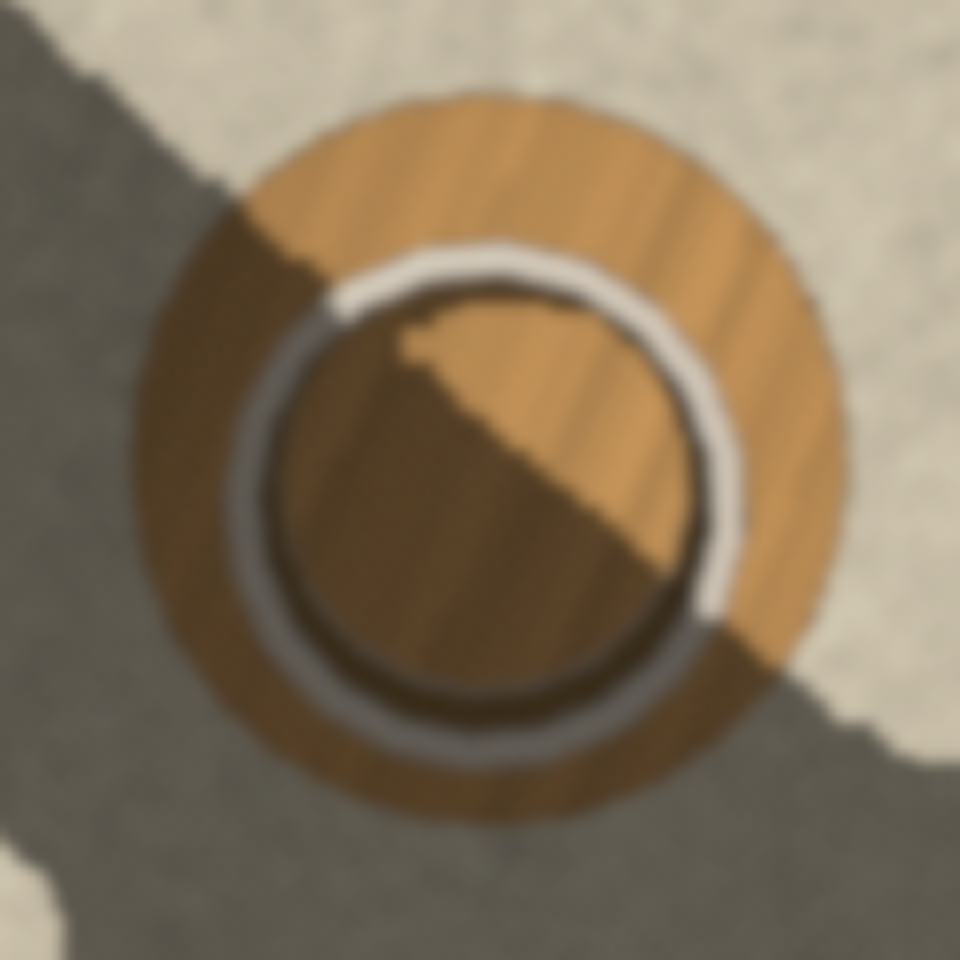

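The sleeve stands on the base, with its rim centred at (256.3,132.7) and the base disc at (257,126.9).

```bash
python3 - <<'E'
from h import *
import pickle
c=pickle.load(open("w5.pkl","rb"))
print(cast(c,(256.3,132.7),.057)*1000,cast(c,(257.1,126.9),.012)*1000)
c=robot.camera("top"); u,v=proj(c,(.616,-.317,.057))[0]; crop(c,u,v,30,10,"pics/t2c.png"); print(u,v); pickle.dump(c,open("t2.pkl","wb"))
E
```

```text
[[ 615.48619564 -319.05955067   57.        ]] [[ 616.44709905 -316.51439685   12.        ]]
416.91112288209797 165.86898292213775
```

View pics/t2c.png

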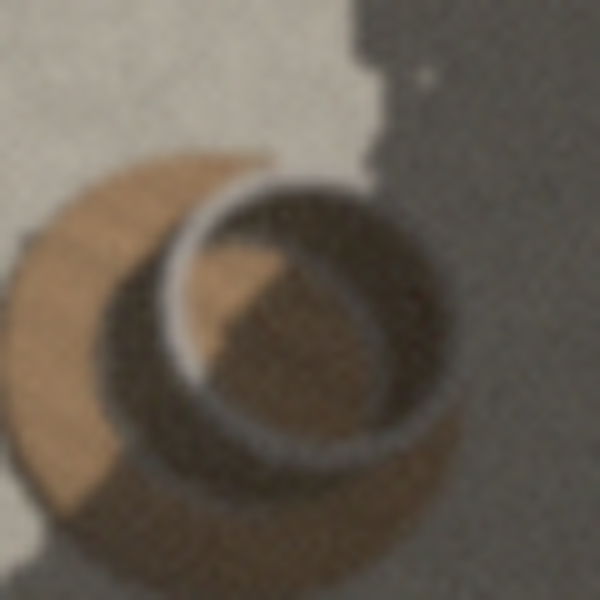

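The sleeve is about 1.5 mm off the base centre by both views, which is good enough. Next is the can.

```bash
python3 - <<'E'
from h import *
go(455,0,270,0)
E
```

```text
t 8.2 tcp [ 616.4 -362.4  249.7] yaw -0.17 tilt [-0.0012  0.0015 -1.    ] F [ 0.1  0.3 -0.7] w 87.1
linear [-162.4  -19.6  362. ] spin -0.17
```

>>> drive_tool(motion=[{"linear": [-158,-20,364],"spin": -0.3,"claw": 1},{"linear": [-158,-20,364],"spin": -0.3,"claw": 1},{"linear": [-158,-20,364],"spin": -0.3,"claw": 1},{"linear": [-158,-20,364],"spin": -0.3,"claw": 1},{"linear": [-158,-20,364],"spin": -0.3,"claw": 1},{"linear": [-158,-20,364],"spin": -0.3,"claw": 1},{"linear": [-158,-20,364],"spin": -0.3,"claw": 1},{"linear": [-158,-20,364],"spin": -0.3,"claw": 1}])

```text
t: 9.0
tcp_pos: [0.4576, 0.0045, 0.2704]
eef_rot: [-1.57, -0.004, 0.005]
force: [0.7, 0.4, 0.3]
grip_width: 0.0876
```

>>> drive_tool(motion=[{"linear": [0,0,0],"spin": 0,"claw": 1},{"linear": [0,0,0],"spin": 0,"claw": 1}])

```text
t: 9.2
tcp_pos: [0.4588, 0.0032, 0.2705]
eef_rot: [-1.57, -0.005, 0.006]
force: [0.4, -0.6, 0.7]
grip_width: 0.0871
```

```bash
python3 - <<'E'
from h import *
import pickle
go(452,63,160,0)
c=robot.camera("wrist");f=c["frame"];pickle.dump(c,open("w6.pkl","wb"))
u,v=proj(c,(.452,.063,.1))[0];print(u,v)
crop(c,u,v,48,8,"pics/w6c.png")
E
```

```text
t 9.2 tcp [458.8   3.2 270.5] yaw 0.39 tilt [-7.e-04  4.e-04 -1.e+00] F [ 0.4 -0.6  0.7] w 87.1
linear [ -6.3 110.5  59.8] spin 0.39
250.11099659380287 119.74853718851521
```

View pics/w6c.png

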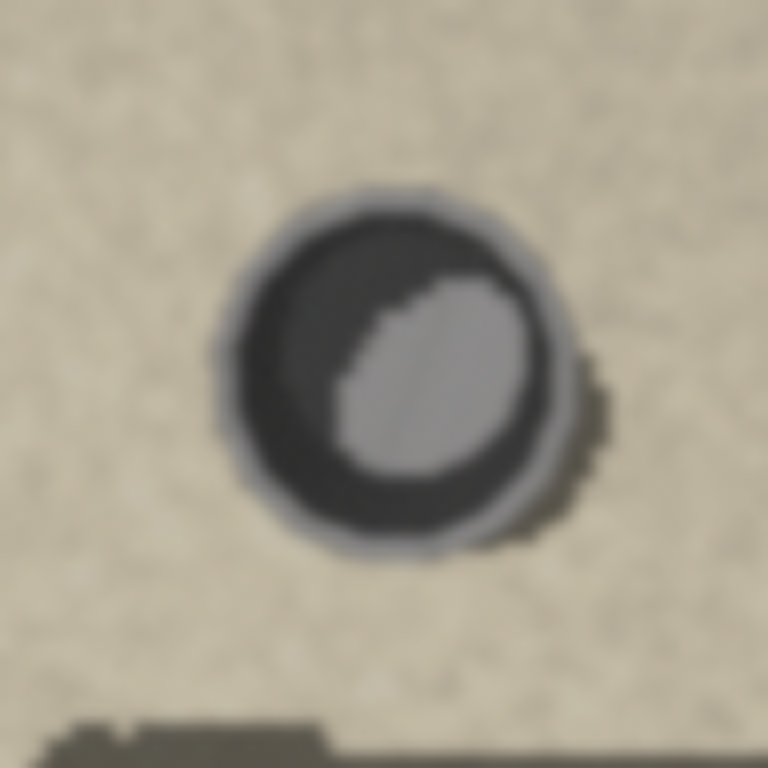

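```bash
python3 - <<'E'
from h import *
import pickle
c=pickle.load(open("w6.pkl","rb")); print(cast(c,(251.2,117.4),.1)*1000)
go(453,65,76,0)
E
```

```text
[[452.96629496  65.05083242 100.        ]]
t 9.25 tcp [459.1   1.8 270.5] yaw 0.23 tilt [-7.e-04 -0.e+00 -1.e+00] F [ 0.7 -0.   0.6] w 87.1
linear [ -5.8 194.5  63.3] spin 0.23
```

>>> drive_tool(motion=[{"linear": [-6,0,62],"spin": 0.3,"claw": 1},{"linear": [-6,0,62],"spin": 0.3,"claw": 1},{"linear": [-6,50,62],"spin": 0.3,"claw": 1},{"linear": [-6,100,62],"spin": 0.3,"claw": 1},{"linear": [-6,150,62],"spin": 0.3,"claw": 1},{"linear": [-6,194,62],"spin": 0.3,"claw": 1},{"linear": [-6,194,62],"spin": 0.3,"claw": 1},{"linear": [-6,194,62],"spin": 0.3,"claw": 1}])

```text
t: 10.05
tcp_pos: [0.4536, 0.0623, 0.0775]
eef_rot: [-1.572, 0.005, -0.003]
force: [1.0, 0.5, 0.3]
grip_width: 0.0872
```

```bash
python3 - <<'E'
from h import *
go(453,65,76,0)
E
```

```text
t 10.05 tcp [453.6  62.3  77.5] yaw -0.26 tilt [-0.0012 -0.0016 -1.    ] F [1.  0.5 0.3] w 87.2
linear [-0.6  1.5  2.7] spin -0.26
```

Gripping.

>>> drive_tool(motion=[{"linear": [0,1,2],"spin": 0,"claw": 1},{"linear": [0,1,2],"spin": 0,"claw": 0.6},{"linear": [0,1,2],"spin": 0,"claw": 0.35},{"linear": [0,1,2],"spin": 0,"claw": 0.35},{"linear": [0,1,2],"spin": 0,"claw": 0.35},{"linear": [0,1,2],"spin": 0,"claw": 0.35},{"linear": [0,1,2],"spin": 0,"claw": 0.35},{"linear": [0,1,2],"spin": 0,"claw": 0.35}], squeeze=15)

```text
t: 10.85
tcp_pos: [0.4534, 0.0652, 0.076]
eef_rot: [-1.571, 0.003, -0.003]
force: [-0.3, -0.1, 0.5]
grip_width: 0.0418
```

```bash
python3 - <<'E'
from h import *
go(453,65,290,0)
E
```

```text
t 10.85 tcp [453.4  65.2  76. ] yaw -0.19 tilt [-1.e-04 -0.e+00 -1.e+00] F [-0.3 -0.1  0.5] w 41.8
linear [-4.00e-01 -2.14e+02 -2.00e-01] spin -0.19
```

>>> drive_tool(motion=[{"linear": [0,-40,0],"spin": 0,"claw": 0.35},{"linear": [0,-90,0],"spin": 0,"claw": 0.35},{"linear": [0,-140,0],"spin": 0,"claw": 0.35},{"linear": [0,-190,0],"spin": 0,"claw": 0.35},{"linear": [0,-190,0],"spin": 0,"claw": 0.35}])

```text
t: 11.35
tcp_pos: [0.456, 0.0657, 0.2722]
eef_rot: [-1.566, -0.004, -0.01]
force: [0.2, -0.1, -1.6]
grip_width: 0.0415
```

```bash
python3 - <<'E'
from h import *
go(615.5,-317.5,266,0)
E
```

```text
t 11.35 tcp [456.   65.7 272.2] yaw -0.21 tilt [ 0.0087  0.0045 -1.    ] F [ 0.2 -0.1 -1.6] w 41.5
linear [ 160.9    5.9 -382.6] spin -0.21
```

>>> drive_tool(motion=[{"linear": [162,0,-382],"spin": 0,"claw": 0.35},{"linear": [162,0,-382],"spin": 0,"claw": 0.35},{"linear": [162,0,-382],"spin": 0,"claw": 0.35},{"linear": [162,0,-382],"spin": 0,"claw": 0.35},{"linear": [162,0,-382],"spin": 0,"claw": 0.35},{"linear": [162,0,-382],"spin": 0,"claw": 0.35},{"linear": [162,0,-382],"spin": 0,"claw": 0.35},{"linear": [162,0,-382],"spin": 0,"claw": 0.35}])

```text
t: 12.15
tcp_pos: [0.6091, -0.3049, 0.2648]
eef_rot: [-1.57, 0.002, -0.001]
force: [1.2, 1.0, 0.7]
grip_width: 0.0414
```

>>> drive_tool(motion=[{"linear": [0,0,0],"spin": 0,"claw": 0.35},{"linear": [0,0,0],"spin": 0,"claw": 0.35},{"linear": [0,0,0],"spin": 0,"claw": 0.35}])

```text
t: 12.45
tcp_pos: [0.6086, -0.3024, 0.2657]
eef_rot: [-1.57, 0.002, -0.002]
force: [0.4, 1.1, -0.9]
grip_width: 0.0413
```

```bash
python3 - <<'E'
from h import *
go(615.5,-317.5,143,0)
E
```

```text
t 12.45 tcp [ 608.6 -302.4  265.7] yaw -0.12 tilt [-2.e-04  1.e-03 -1.e+00] F [ 0.4  1.1 -0.9] w 41.3
linear [  7.  122.7 -15.2] spin -0.12
```

>>> drive_tool(motion=[{"linear": [7,0,-15],"spin": 0,"claw": 0.35},{"linear": [7,40,-15],"spin": 0,"claw": 0.35},{"linear": [7,80,-15],"spin": 0,"claw": 0.35},{"linear": [7,110,-15],"spin": 0,"claw": 0.35},{"linear": [7,120,-15],"spin": 0,"claw": 0.35},{"linear": [7,120,-15],"spin": 0,"claw": 0.35},{"linear": [7,120,-15],"spin": 0,"claw": 0.35}])

```text
t: 13.15
tcp_pos: [0.6163, -0.3182, 0.1481]
eef_rot: [-1.571, -0.0, -0.004]
force: [0.2, 0.5, -0.2]
grip_width: 0.0414
```

```bash
python3 - <<'E'
from h import *
go(615.5,-317.5,87,0)
c=robot.camera("wrist");cv2.imwrite("pics/w7.png",c["frame"]);print(proj(c,np.array([(.6155,-.3175,.057),(.6155,-.3175,.17),(.6155,-.3175,.070)])))
a=crop(robot.camera("scene"),130,230,50,5,None);b=crop(robot.camera("top"),420,165,50,5,None)
cv2.imwrite("pics/s7.png",np.hstack([a[:500],b[:500]])[:500,:800])
E
```

```text
t 13.15 tcp [ 616.3 -318.2  148.1] yaw -0.12 tilt [ 2.4e-03 -6.0e-04 -1.0e+00] F [ 0.2  0.5 -0.2] w 41.4
linear [-0.9 61.1  0.7] spin -0.12
[[255.85996259 209.24098558]
 [256.39449686 294.21167942]
 [255.89594732 214.96119431]]
```

View pics/w7.png

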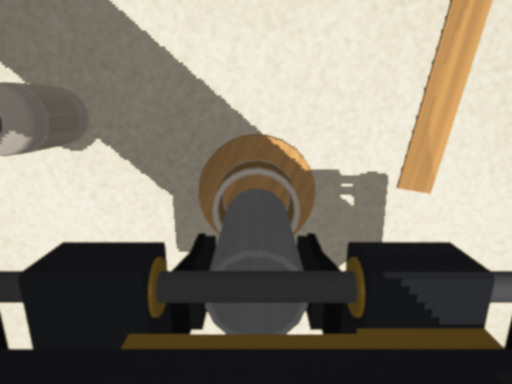

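View pics/s7.png

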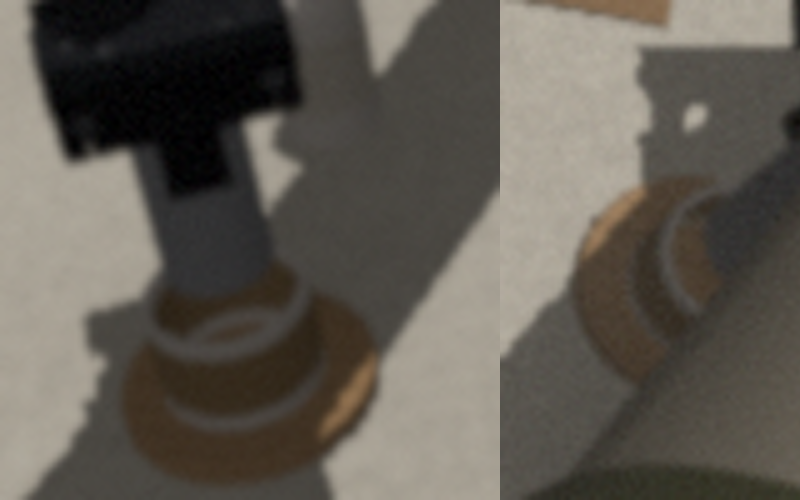

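The wrist view shows the can bottom centred over the sleeve mouth (rim centred at about (257,209), can top edge at row 188). I'll lower it.

>>> drive_tool(motion=[{"linear": [-1,10,0.5],"spin": 0,"claw": 0.35},{"linear": [-1,25,0.5],"spin": 0,"claw": 0.35},{"linear": [-1,40,0.5],"spin": 0,"claw": 0.35},{"linear": [-1,52,0.5],"spin": 0,"claw": 0.35},{"linear": [-1,58,0.5],"spin": 0,"claw": 0.35},{"linear": [-1,59,0.5],"spin": 0,"claw": 0.35},{"linear": [-1,59,0.5],"spin": 0,"claw": 0.35}])

```text
t: 14.0
tcp_pos: [0.6138, -0.3183, 0.0869]
eef_rot: [-1.57, 0.004, -0.002]
force: [-3.4, 1.4, 5.7]
grip_width: 0.0413
```

```bash
python3 - <<'E'
from h import *
go(615.5,-317.5,87.8,0)
E
```

```text
t 14.0 tcp [ 613.8 -318.3   86.9] yaw -0.21 tilt [-1.e-03  4.e-04 -1.e+00] F [-3.4  1.4  5.7] w 41.3
linear [ 1.7 -0.9  0.8] spin -0.21
```

>>> drive_tool(motion=[{"linear": [0.5,-1,0],"spin": 0,"claw": 0.35},{"linear": [0.5,-1,0],"spin": 0,"claw": 0.6},{"linear": [0.5,-1,0],"spin": 0,"claw": 0.9},{"linear": [0.5,-1,0],"spin": 0,"claw": 0.9},{"linear": [0.5,-1,0],"spin": 0,"claw": 0.9},{"linear": [0.5,-40,0],"spin": 0,"claw": 0.9},{"linear": [0.5,-90,0],"spin": 0,"claw": 0.9},{"linear": [0.5,-140,0],"spin": 0,"claw": 0.9}])

```text
t: 14.8
tcp_pos: [0.6144, -0.3179, 0.2284]
eef_rot: [-1.571, 0.003, -0.002]
force: [1.0, -0.2, 0.3]
grip_width: 0.0776
```

>>> drive_tool(motion=[{"linear": [0,-50,-45],"spin": 0,"claw": 1},{"linear": [0,-50,-45],"spin": 0,"claw": 1},{"linear": [0,-50,-45],"spin": 0,"claw": 1},{"linear": [0,-50,-45],"spin": 0,"claw": 1}])

```text
t: 15.2
tcp_pos: [0.6147, -0.3625, 0.2759]
eef_rot: [-1.57, 0.003, -0.002]
force: [0.2, -0.5, -1.1]
grip_width: 0.087
```

```bash
python3 - <<'E'
from h import *
import pickle
go(560,100,270,0)
c=robot.camera("wrist");pickle.dump(c,open("w8.pkl","wb"))
u,v=proj(c,(.6155,-.3175,.112))[0];print(int(u)-50,int(v)-50); crop(c,u,v,50,8,"pics/w8.png")
E
```

```text
t 15.2 tcp [ 614.7 -362.5  275.9] yaw -0.19 tilt [-6.e-04  1.e-03 -1.e+00] F [ 0.2 -0.5 -1.1] w 87.0
linear [-56.2   6.4 462.3] spin -0.19
207 87
```

View pics/w8.png

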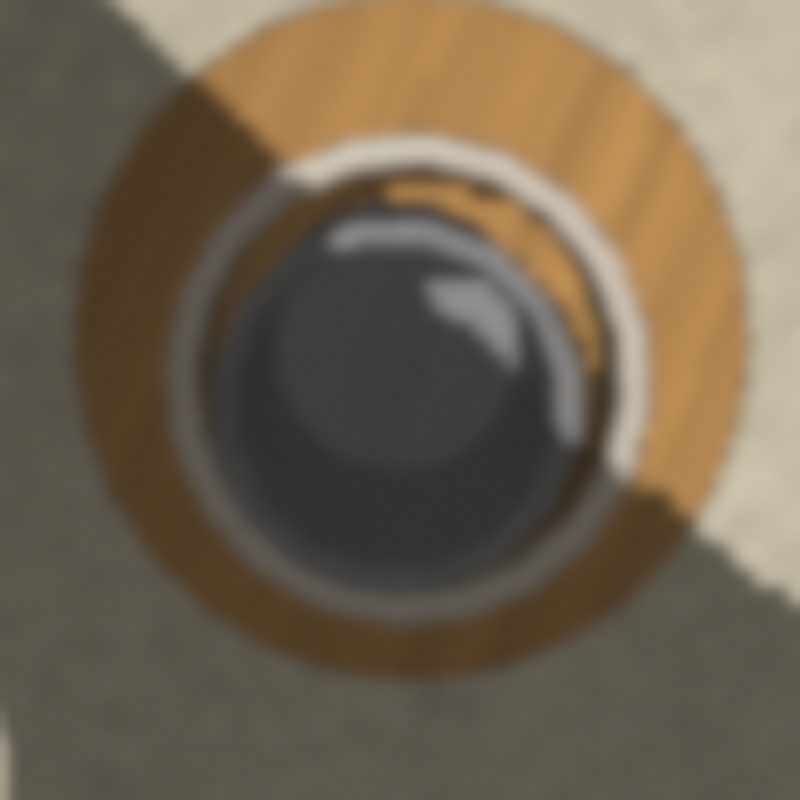

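The can stands inside the sleeve, with its rim centre at about (256.5,136.1). Now the round lid.

```bash
python3 - <<'E'
from h import *
import pickle
c=pickle.load(open("w8.pkl","rb")); print(cast(c,(256.5,136.1),.112)*1000)
go(611,110,250,0)
E
```

```text
[[ 614.21452132 -316.41179165  112.        ]]
t 15.25 tcp [ 614.8 -361.7  275.3] yaw -0.14 tilt [-0.0015  0.0018 -1.    ] F [ 0.3 -0.6 -0.6] w 87.0
linear [ -4.9  26.1 471.7] spin -0.14
```

>>> drive_tool(motion=[{"linear": [-4,0,380],"spin": 0,"claw": 1},{"linear": [-4,0,380],"spin": 0,"claw": 1},{"linear": [-4,0,380],"spin": 0,"claw": 1},{"linear": [-4,0,380],"spin": 0,"claw": 1},{"linear": [-4,0,380],"spin": 0,"claw": 1},{"linear": [-4,0,380],"spin": 0,"claw": 1},{"linear": [-4,0,380],"spin": 0,"claw": 1},{"linear": [-4,0,380],"spin": 0,"claw": 1}])

```text
t: 16.05
tcp_pos: [0.6108, 0.0238, 0.2752]
eef_rot: [-1.569, -0.001, 0.005]
force: [0.6, -0.1, -0.5]
grip_width: 0.0869
```

```bash
python3 - <<'E'
from h import *
go(611,110,230,0)
E
```

```text
t 16.05 tcp [610.8  23.8 275.2] yaw 0.22 tilt [-0.0027  0.0018 -1.    ] F [ 0.6 -0.1 -0.5] w 86.9
linear [ 0.7 45.4 86.1] spin 0.22
```

>>> drive_tool(motion=[{"linear": [0,40,86],"spin": 0,"claw": 1},{"linear": [0,45,86],"spin": 0,"claw": 1},{"linear": [0,45,86],"spin": 0,"claw": 1},{"linear": [0,45,86],"spin": 0,"claw": 1},{"linear": [0,45,86],"spin": 0,"claw": 1}])

```text
t: 16.55
tcp_pos: [0.6118, 0.1025, 0.2317]
eef_rot: [-1.571, 0.003, -0.002]
force: [1.2, -0.8, 0.3]
grip_width: 0.0874
```

```bash
python3 - <<'E'
from h import *
import pickle
c=robot.camera("wrist");f=c["frame"];pickle.dump(c,open("w9.pkl","wb"))
u,v=proj(c,(.611,.169,.012))[0].astype(int);print(u,v);crop(c,u,v,50,8,"pics/w9.png")
hsv=cv2.cvtColor(cv2.GaussianBlur(f,(0,0),0.7),cv2.COLOR_BGR2HSV)
m=((hsv[...,1]>90)).astype(np.uint8); k,l=cv2.connectedComponents(m)
q=[np.count_nonzero(l[v-5:v+5,u-5:u+5]==i) for i in range(1,k)]; i=1+int(np.argmax(q))
cn,_=cv2.findContours((l==i).astype(np.uint8),cv2.RETR_EXTERNAL,cv2.CHAIN_APPROX_NONE)
w=(cast(c,max(cn,key=len)[:,0,:],.012)[:,:2]*1000).astype(np.float32)
print(cv2.minEnclosingCircle(w),w.min(0),w.max(0))
go(611,169,34,0)
E
```

```text
256 110
((611.5369873046875, 168.29989624023438), 27.3209285736084) [584.22217 141.19896] [637.81824 194.9898 ]
t 16.6 tcp [612.1 101.9 232.2] yaw -0.26 tilt [ 2.e-04 -2.e-04 -1.e+00] F [1.1 0.1 0.7] w 86.6
linear [ -1.5 198.1  67.1] spin -0.26
```

View pics/w9.png

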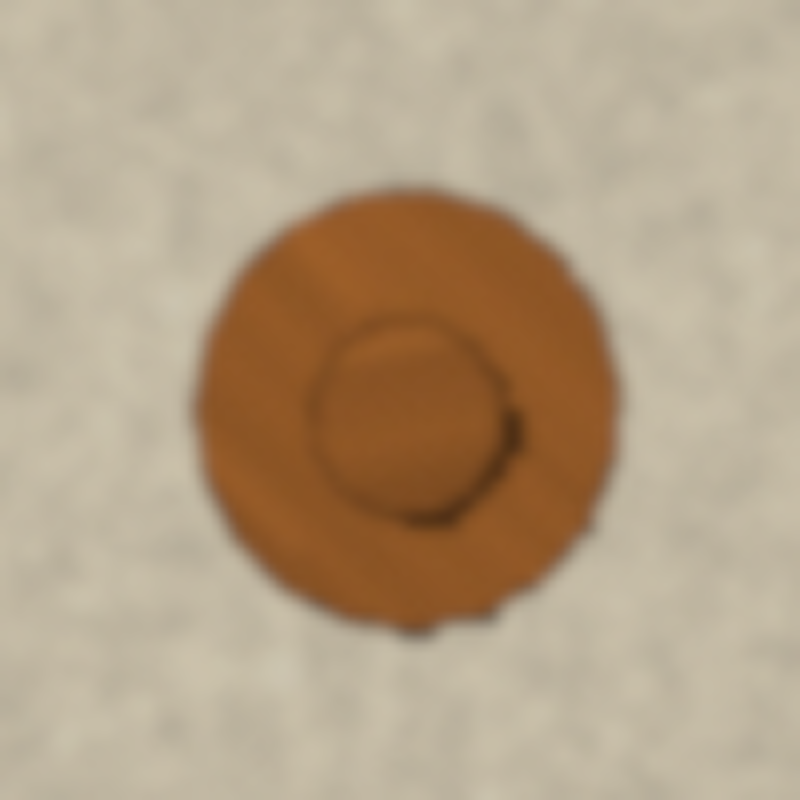

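The lid disc is centred at (257,111), so at (611,168.6). I'll descend onto the knob.

>>> drive_tool(motion=[{"linear": [-1,0,67],"spin": -0.3,"claw": 0.8},{"linear": [-1,0,67],"spin": -0.3,"claw": 0.8},{"linear": [-1,50,67],"spin": -0.3,"claw": 0.8},{"linear": [-1,100,67],"spin": -0.3,"claw": 0.8},{"linear": [-1,150,67],"spin": -0.3,"claw": 0.8},{"linear": [-1,190,67],"spin": -0.3,"claw": 0.8},{"linear": [-1,197,67],"spin": -0.3,"claw": 0.8},{"linear": [-1,197,67],"spin": -0.3,"claw": 0.8}])

```text
t: 17.4
tcp_pos: [0.6114, 0.169, 0.0351]
eef_rot: [-1.572, -0.0, 0.001]
force: [1.0, -0.3, 0.8]
grip_width: 0.0695
```

```bash
python3 - <<'E'
from h import *
go(611,168.8,34.5,0)
E
```

```text
t 17.4 tcp [611.4 169.   35.1] yaw 0.06 tilt [-9.e-04 -8.e-04 -1.e+00] F [ 1.  -0.3  0.8] w 69.5
linear [-0.4  0.6 -0.2] spin 0.06
```

>>> drive_tool(motion=[{"linear": [0,0.5,0],"spin": 0,"claw": 0.4},{"linear": [0,0.5,0],"spin": 0,"claw": 0.15},{"linear": [0,0.5,0],"spin": 0,"claw": 0.15},{"linear": [0,0.5,0],"spin": 0,"claw": 0.15},{"linear": [0,0.5,0],"spin": 0,"claw": 0.15},{"linear": [0,0.5,0],"spin": 0,"claw": 0.15},{"linear": [0,0.5,0],"spin": 0,"claw": 0.15}], squeeze=15)

```text
t: 18.1
tcp_pos: [0.6115, 0.17, 0.0346]
eef_rot: [-1.571, -0.002, 0.001]
force: [-0.2, -0.4, 1.2]
grip_width: 0.0234
```

>>> drive_tool(motion=[{"linear": [0,-40,0],"spin": 0,"claw": 0.15},{"linear": [0,-90,0],"spin": 0,"claw": 0.15},{"linear": [0,-140,0],"spin": 0,"claw": 0.15},{"linear": [0,-190,0],"spin": 0,"claw": 0.15},{"linear": [0,-220,0],"spin": 0,"claw": 0.15},{"linear": [0,-220,0],"spin": 0,"claw": 0.15},{"linear": [0,-220,0],"spin": 0,"claw": 0.15}])

```text
t: 18.8
tcp_pos: [0.6115, 0.17, 0.2547]
eef_rot: [-1.57, -0.002, 0.001]
force: [0.1, 0.5, -1.0]
grip_width: 0.0238
```

```bash
python3 - <<'E'
from h import *
go(614.3,-317,254.5,0)
E
```

```text
t 18.8 tcp [611.5 170.  254.7] yaw 0.11 tilt [ 5.e-04  6.e-04 -1.e+00] F [ 0.1  0.5 -1. ] w 23.8
linear [ 1.90e+00 -1.00e-01 -4.87e+02] spin 0.11
```

>>> drive_tool(motion=[{"linear": [3,0,-400],"spin": 0,"claw": 0.15},{"linear": [3,0,-400],"spin": 0,"claw": 0.15},{"linear": [3,0,-400],"spin": 0,"claw": 0.15},{"linear": [3,0,-400],"spin": 0,"claw": 0.15},{"linear": [3,0,-400],"spin": 0,"claw": 0.15},{"linear": [3,0,-400],"spin": 0,"claw": 0.15},{"linear": [3,0,-400],"spin": 0,"claw": 0.15},{"linear": [3,0,-400],"spin": 0,"claw": 0.15}])

```text
t: 19.6
tcp_pos: [0.6144, -0.2315, 0.2526]
eef_rot: [-1.57, 0.0, 0.004]
force: [0.9, -0.1, -0.3]
grip_width: 0.0236
```

```bash
python3 - <<'E'
from h import *
go(614.3,-316,190,0)
E
```

```text
t 19.6 tcp [ 614.4 -231.5  252.6] yaw 0.13 tilt [-0.0025  0.001  -1.    ] F [ 0.9 -0.1 -0.3] w 23.6
linear [ -0.2  62.5 -84.6] spin 0.13
```

>>> drive_tool(motion=[{"linear": [0,0,-50],"spin": 0,"claw": 0.15},{"linear": [0,10,-84],"spin": 0,"claw": 0.15},{"linear": [0,40,-84],"spin": 0,"claw": 0.15},{"linear": [0,70,-84],"spin": 0,"claw": 0.15},{"linear": [0,82,-84],"spin": 0,"claw": 0.15},{"linear": [0,82,-84],"spin": 0,"claw": 0.15},{"linear": [0,82,-84],"spin": 0,"claw": 0.15}])

```text
t: 20.3
tcp_pos: [0.6156, -0.314, 0.1732]
eef_rot: [-1.571, -0.002, 0.002]
force: [-0.4, 0.3, -0.1]
grip_width: 0.0237
```

```bash
python3 - <<'E'
from h import *
go(614.3,-316,140.5,0)
c=robot.camera("wrist");cv2.imwrite("pics/w10.png",c["frame"]);print(proj(c,np.array([(.6143,-.317,.112),(.6143,-.317,.136)])))
a=crop(robot.camera("scene"),130,215,50,5,None);cv2.imwrite("pics/s10.png",a)
E
```

```text
t 20.3 tcp [ 615.6 -314.   173.2] yaw 0.13 tilt [ 2.e-04 -3.e-04 -1.e+00] F [-0.4  0.3 -0.1] w 23.7
linear [-1.3 32.7 -2. ] spin 0.13
[[255.29712159 229.12418124]
 [255.21355283 244.13927371]]
```

View pics/w10.png

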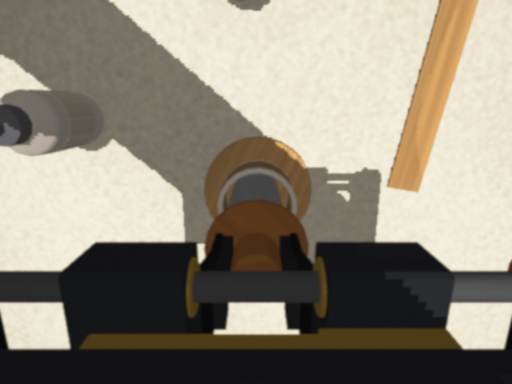

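View pics/s10.png

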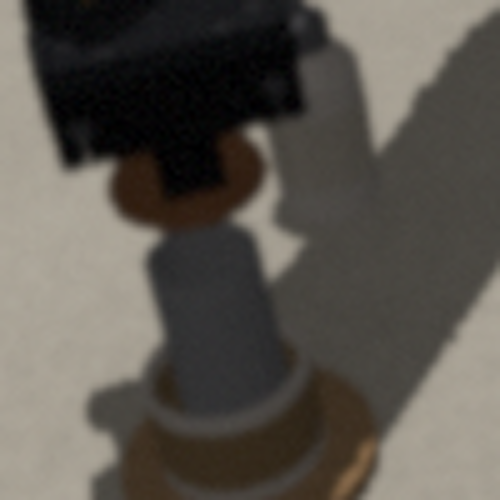

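The lid is above the can and level. The wrist view has its disc centred at (257,~243) against a prediction of (255,244). I'll correct by 1–2 mm and lower it.

>>> drive_tool(motion=[{"linear": [-1.3,0,-2],"spin": 0,"claw": 0.15},{"linear": [-1.3,10,-2],"spin": 0,"claw": 0.15},{"linear": [-1.3,20,-2],"spin": 0,"claw": 0.15},{"linear": [-1.3,26,-2],"spin": 0,"claw": 0.15},{"linear": [-1.3,30,-2],"spin": 0,"claw": 0.15},{"linear": [-1.3,32,-2],"spin": 0,"claw": 0.15},{"linear": [-1.3,32.5,-2],"spin": 0,"claw": 0.15},{"linear": [-1.3,32.5,-2],"spin": 0,"claw": 0.15}])

```text
t: 21.2
tcp_pos: [0.6142, -0.3163, 0.1407]
eef_rot: [-1.571, -0.002, 0.001]
force: [-1.4, 0.8, 4.8]
grip_width: 0.0237
```

```bash
python3 - <<'E'
from h import *
go(614.3,-316,140.5,0)
a=crop(robot.camera("scene"),130,215,50,5,None);cv2.imwrite("pics/s11.png",a)
E
```

```text
t 21.2 tcp [ 614.2 -316.3  140.7] yaw 0.11 tilt [ 7.e-04 -2.e-04 -1.e+00] F [-1.4  0.8  4.8] w 23.7
linear [0.1 0.2 0.3] spin 0.11
```

View pics/s11.png

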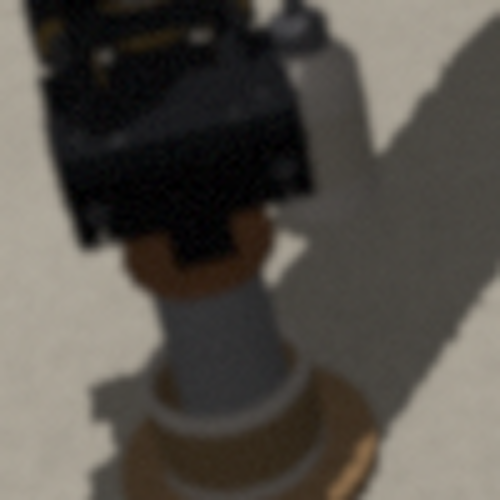

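The lid sits on the rim with light contact (4.8 N) at the expected height of 140.7 mm. Releasing.

>>> drive_tool(motion=[{"linear": [0,-0.3,0],"spin": 0,"claw": 0.25},{"linear": [0,-0.3,0],"spin": 0,"claw": 0.4},{"linear": [0,-0.3,0],"spin": 0,"claw": 0.7},{"linear": [0,-0.3,0],"spin": 0,"claw": 0.7},{"linear": [0,-0.3,0],"spin": 0,"claw": 0.7},{"linear": [0,-40,0],"spin": 0,"claw": 0.7},{"linear": [0,-90,0],"spin": 0,"claw": 0.7},{"linear": [0,-130,0],"spin": 0,"claw": 0.7}])

```text
t: 22.05
tcp_pos: [0.614, -0.3162, 0.2726]
eef_rot: [-1.571, -0.002, 0.001]
force: [0.5, 0.1, 0.0]
grip_width: 0.0601
```

>>> drive_tool(motion=[{"linear": [0,-10,-45],"spin": 0,"claw": 1},{"linear": [0,-10,-45],"spin": 0,"claw": 1},{"linear": [0,-10,-45],"spin": 0,"claw": 1}])

```text
t: 22.35
tcp_pos: [0.6134, -0.3627, 0.2799]
eef_rot: [-1.571, 0.001, -0.0]
force: [-0.2, 0.2, -0.5]
grip_width: 0.0774
```

```bash
python3 - <<'E'
from h import *
go(453,200,270,-4.6)
c=robot.camera("wrist");cv2.imwrite("pics/w12.png",c["frame"])
a=crop(robot.camera("scene"),130,215,50,5,None);cv2.imwrite("pics/s12.png",a)
E
```

```text
t 22.35 tcp [ 613.4 -362.7  279.9] yaw -0.03 tilt [-1.e-04 -5.e-04 -1.e+00] F [-0.2  0.2 -0.5] w 77.4
linear [-160.7    9.7  562.6] spin 4.57
```

View pics/w12.png

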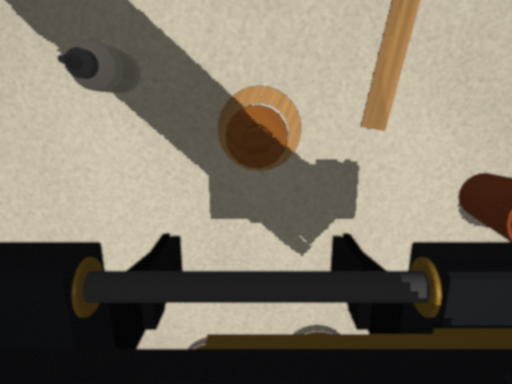

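View pics/s12.png

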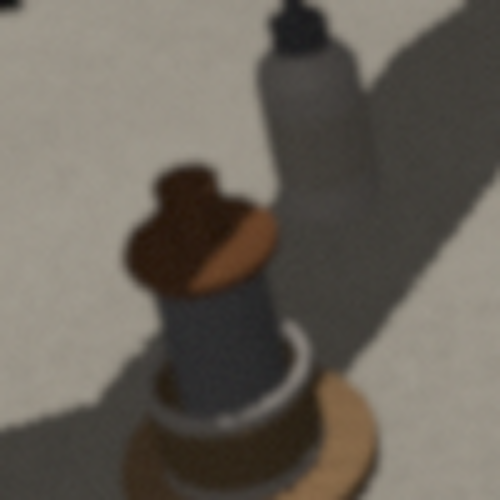

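The canister is assembled, with the lid level on the can and its height matching the expected seat. Bottle a still stands. Next is the square lid.

>>> drive_tool(motion=[{"linear": [-80,0,400],"spin": 0,"claw": 1},{"linear": [-80,0,400],"spin": 0,"claw": 1},{"linear": [-80,0,400],"spin": 0,"claw": 1},{"linear": [-80,0,400],"spin": 0,"claw": 1},{"linear": [-80,0,400],"spin": 0,"claw": 1},{"linear": [-80,0,400],"spin": 0,"claw": 1},{"linear": [-80,0,400],"spin": 0,"claw": 1},{"linear": [-80,0,400],"spin": 0,"claw": 1}])

```text
t: 23.25
tcp_pos: [0.5337, 0.0343, 0.2798]
eef_rot: [-1.57, -0.003, 0.004]
force: [1.0, 0.2, 1.1]
grip_width: 0.0869
```

```bash
python3 - <<'E'
from h import *
go(453,205,260,-4.6)
E
```

```text
t 23.25 tcp [533.7  34.3 279.8] yaw 0.26 tilt [-2.e-04  1.e-03 -1.e+00] F [1.  0.2 1.1] w 86.9
linear [-79.9  20.  171. ] spin 4.86
```

>>> drive_tool(motion=[{"linear": [-80,20,171],"spin": 4.9,"claw": 1},{"linear": [-80,20,171],"spin": 4.9,"claw": 1},{"linear": [-80,20,171],"spin": 4.9,"claw": 1},{"linear": [-80,20,171],"spin": 4.9,"claw": 1},{"linear": [-80,20,171],"spin": 4.9,"claw": 1},{"linear": [-80,20,171],"spin": 4.9,"claw": 1},{"linear": [-80,20,171],"spin": 4.9,"claw": 1}])

```text
t: 23.95
tcp_pos: [0.4549, 0.201, 0.2601]
eef_rot: [-1.57, 0.066, -0.066]
force: [0.1, -0.7, -0.9]
grip_width: 0.087
```

```bash
python3 - <<'E'
from h import *
import pickle
c=robot.camera("wrist");f=c["frame"];pickle.dump(c,open("w13.pkl","wb"))
u,v=proj(c,(.453,.267,.014))[0].astype(int);print(u,v);crop(c,u,v,60,7,"pics/w13.png")
hsv=cv2.cvtColor(cv2.GaussianBlur(f,(0,0),0.7),cv2.COLOR_BGR2HSV)
m=((hsv[...,1]>100)).astype(np.uint8); k,l=cv2.connectedComponents(m)
q=[np.count_nonzero(l[v-5:v+5,u-5:u+5]==i) for i in range(1,k)]; i=1+int(np.argmax(q))
cn,_=cv2.findContours((l==i).astype(np.uint8),cv2.RETR_EXTERNAL,cv2.CHAIN_APPROX_NONE)
w=(cast(c,max(cn,key=len)[:,0,:],.014)[:,:2]*1000).astype(np.float32)
print(cv2.minEnclosingCircle(w),cv2.minAreaRect(w))
go(453.3,267,36,-4.6)
E
```

```text
250 111
((452.76092529296875, 267.3048095703125), 51.24311447143555) ((452.76165771484375, 266.8698425292969), (73.73994445800781, 74.2010726928711), 85.43423461914062)
t 24.0 tcp [455.1 200.8 260.1] yaw -4.88 tilt [ 2.e-04  1.e-04 -1.e+00] F [ 1.1 -0.5 -0.1] w 86.8
linear [ -7.5 224.1  65.8] spin -0.28
```

View pics/w13.png

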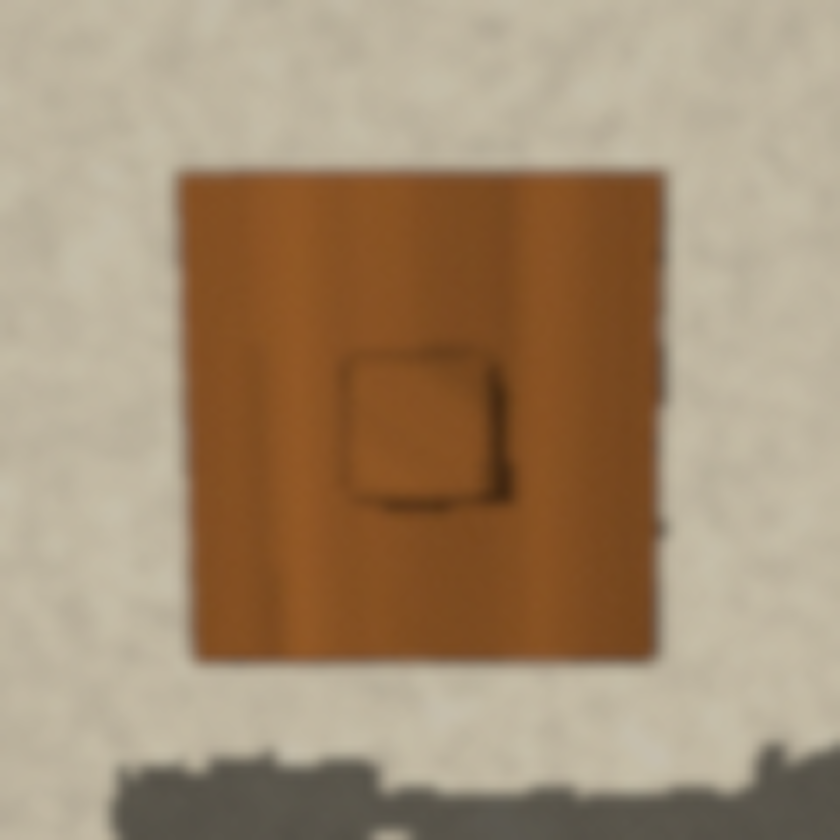

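The square lid is centred at (250,111) and square to the tool, at (453,267) with yaw -4.6°. Descending.

>>> drive_tool(motion=[{"linear": [-7.5,0,66],"spin": 0,"claw": 0.8},{"linear": [-7.5,0,66],"spin": 0,"claw": 0.8},{"linear": [-7.5,50,66],"spin": -0.2,"claw": 0.8},{"linear": [-7.5,100,66],"spin": -0.2,"claw": 0.8},{"linear": [-7.5,150,66],"spin": -0.2,"claw": 0.8},{"linear": [-7.5,200,66],"spin": -0.2,"claw": 0.8},{"linear": [-7.5,223,66],"spin": -0.2,"claw": 0.8},{"linear": [-7.5,223,66],"spin": -0.2,"claw": 0.8}])

```text
t: 24.8
tcp_pos: [0.4521, 0.2662, 0.0345]
eef_rot: [-1.574, 0.066, -0.062]
force: [-1.1, 0.2, 0.4]
grip_width: 0.0699
```

```bash
python3 - <<'E'
from h import *
go(453,267,37,-4.7)
E
```

```text
t 24.8 tcp [452.1 266.2  34.5] yaw -4.68 tilt [-0.0025 -0.0037 -1.    ] F [-1.1  0.2  0.4] w 69.9
linear [ 0.8 -2.5  0.8] spin 0.02
```

>>> drive_tool(motion=[{"linear": [0.5,-1,0.5],"spin": 0,"claw": 0.7},{"linear": [0.5,-1,0.5],"spin": 0,"claw": 0.4},{"linear": [0.5,-1,0.5],"spin": 0,"claw": 0.12},{"linear": [0.5,-1,0.5],"spin": 0,"claw": 0.12},{"linear": [0.5,-1,0.5],"spin": 0,"claw": 0.12},{"linear": [0.5,-1,0.5],"spin": 0,"claw": 0.12},{"linear": [0.5,-1,0.5],"spin": 0,"claw": 0.12},{"linear": [0.5,-1,0.5],"spin": 0,"claw": 0.12}], squeeze=20)

```text
t: 25.6
tcp_pos: [0.4534, 0.269, 0.0383]
eef_rot: [-1.569, 0.062, -0.063]
force: [0.8, 1.4, 4.1]
grip_width: 0.0541
```

```bash
python3 - <<'E'
from h import *
go(453,267,200,-4.7)
E
```

```text
t 25.6 tcp [453.4 269.   38.3] yaw -4.58 tilt [ 5.e-04  6.e-04 -1.e+00] F [0.8 1.4 4.1] w 54.1
linear [-1.000e-01 -1.617e+02 -1.900e+00] spin 0.12
```

>>> drive_tool(motion=[{"linear": [0,-40,0],"spin": 0,"claw": 0.12},{"linear": [0,-90,0],"spin": 0,"claw": 0.12},{"linear": [0,-140,0],"spin": 0,"claw": 0.12},{"linear": [0,-190,0],"spin": 0,"claw": 0.12},{"linear": [0,-200,0],"spin": 0,"claw": 0.12},{"linear": [0,-200,0],"spin": 0,"claw": 0.12},{"linear": [0,-200,0],"spin": 0,"claw": 0.12}])

```text
t: 26.3
tcp_pos: [0.4524, 0.2684, 0.2363]
eef_rot: [-1.571, 0.064, -0.061]
force: [-0.3, -0.2, -1.8]
grip_width: 0.054
```

```bash
python3 - <<'E'
from h import *
go(631,260,235,38.5)
go(631,260,235,-51.5)
E
```

```text
t 26.3 tcp [452.4 268.4 236.3] yaw -4.58 tilt [-0.002  -0.0015 -1.    ] F [-0.3 -0.2 -1.8] w 54.0
linear [178.7   1.    5.9] spin -43.08
t 26.3 tcp [452.4 268.4 236.3] yaw -4.58 tilt [-0.002  -0.0015 -1.    ] F [-0.3 -0.2 -1.8] w 54.0
linear [178.7   1.    5.9] spin 46.92
```

The grip width reads 54 mm on a 22 mm knob, which is unexpected, so I'm looking before moving on.

```bash
python3 - <<'E'
from h import *
c=robot.camera("wrist");cv2.imwrite("pics/w14.png",c["frame"])
c=robot.camera("scene");u,v=proj(c,(.453,.267,.1))[0];print(u,v);cv2.imwrite("pics/s14.png",crop(c,u,v-5,70,5,None))
E
```

```text
339.10595407576733 122.5684677911795
```

View pics/w14.png

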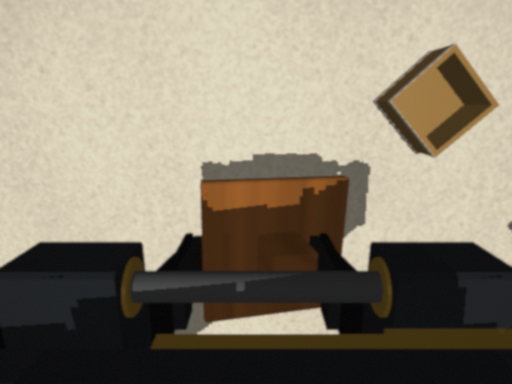

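View pics/s14.png

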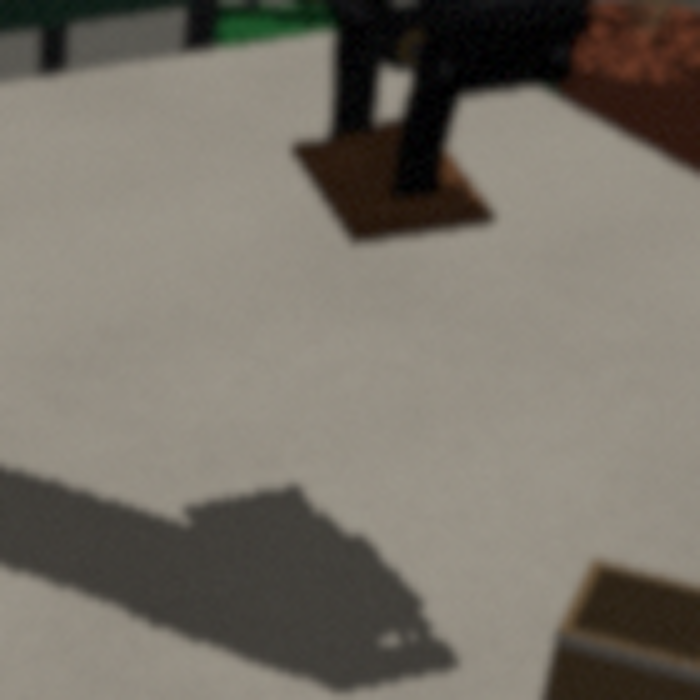

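```bash
python3 - <<'E'
from h import *
c=robot.camera("wrist");cv2.imwrite("pics/w14c.png",cv2.resize(c["frame"][140:345,150:400],None,fx=3,fy=3,interpolation=cv2.INTER_CUBIC))
s=robot.camera("scene");cv2.imwrite("pics/s14c.png",cv2.resize(s["frame"][90:170,310:410],None,fx=8,fy=7,interpolation=cv2.INTER_CUBIC))
t=robot.camera("top");u,v=proj(t,(.453,.267,.2))[0];print(u,v);cv2.imwrite("pics/t14.png",t["frame"])
# where would lid corners project if held centred
P=[(x,y,z) for z in(.208,.214) for x,y in((-38,-38),(38,-38),(38,38),(-38,38))]
s0=robot.read_state();tc=np.array(s0["tcp_pos"]);a=np.radians(-4.6)
for x,y,z in P: print(proj(c,(tc[0]+(x*np.cos(a)-y*np.sin(a))/1000,tc[1]+(x*np.sin(a)+y*np.cos(a))/1000,z))[0].round(0),end=" ")
E
```

```text
91.64526022859917 222.6158256411313
[192. 307.] [325. 307.] [334. 176.] [184. 176.] [190. 313.] [327. 313.] [336. 179.] [182. 178.]
```

View pics/w14c.png

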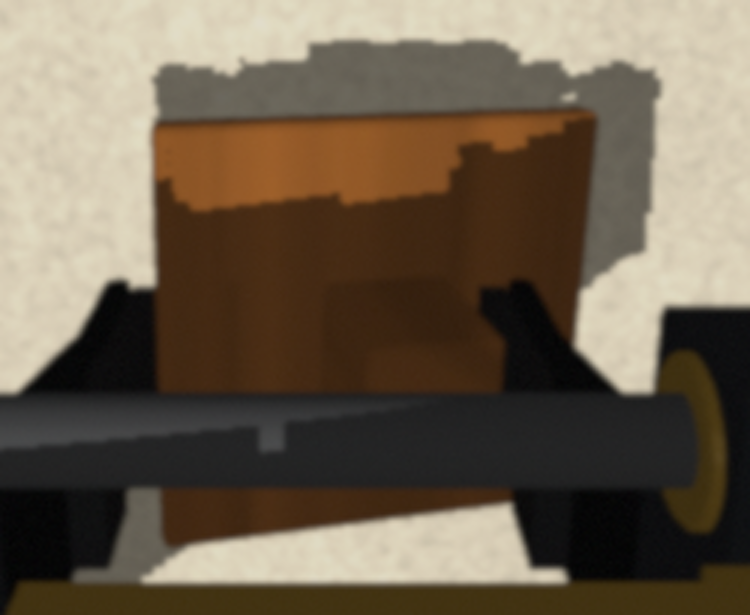

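View pics/s14c.png

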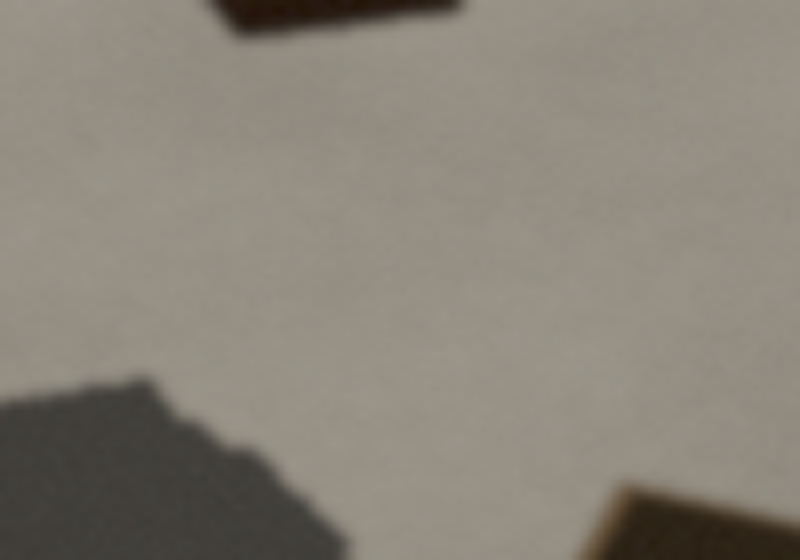

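View pics/t14.png

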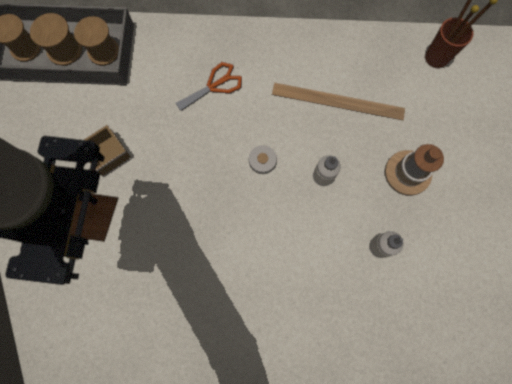

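The wrist view shows the left finger bearing on the plate's left edge (col ~202) and the right finger on the far side of the knob (col ~318). The lid is therefore held askew. The top view shows everything else standing. I'll set the lid back down at the same spot, open, and regrasp with a narrower opening.

>>> drive_tool(motion=[{"linear": [0,40,0],"spin": 0,"claw": 0.12},{"linear": [0,90,0],"spin": 0,"claw": 0.12},{"linear": [0,140,0],"spin": 0,"claw": 0.12},{"linear": [0,170,0],"spin": 0,"claw": 0.12},{"linear": [0,185,0],"spin": 0,"claw": 0.12},{"linear": [0,192,0],"spin": 0,"claw": 0.12},{"linear": [0,196,0],"spin": 0,"claw": 0.12},{"linear": [0,197,0],"spin": 0,"claw": 0.12}])

```text
t: 27.35
tcp_pos: [0.4539, 0.2692, 0.0419]
eef_rot: [-1.569, 0.062, -0.064]
force: [0.5, -0.0, -0.7]
grip_width: 0.054
```

```bash
python3 - <<'E'
from h import *
go(453,267,38,-4.7)
E
```

```text
t 27.35 tcp [453.9 269.2  41.9] yaw -4.59 tilt [ 0.0012  0.0012 -1.    ] F [ 0.5 -0.  -0.7] w 54.0
linear [-0.7  3.9 -2.3] spin 0.11
```

>>> drive_tool(motion=[{"linear": [0,2,0],"spin": 0,"claw": 0.12},{"linear": [0,4,0],"spin": 0,"claw": 0.12},{"linear": [0,4,0],"spin": 0,"claw": 0.12},{"linear": [0,4,0],"spin": 0,"claw": 0.12},{"linear": [0,4,0],"spin": 0,"claw": 0.7},{"linear": [0,4,0],"spin": 0,"claw": 1},{"linear": [0,4,0],"spin": 0,"claw": 1},{"linear": [0,4,0],"spin": 0,"claw": 1}])

```text
t: 28.15
tcp_pos: [0.4532, 0.2686, 0.0369]
eef_rot: [-1.57, 0.063, -0.063]
force: [-0.8, 0.7, 0.2]
grip_width: 0.0772
```

>>> drive_tool(motion=[{"linear": [0,-40,0],"spin": 0,"claw": 1},{"linear": [0,-90,0],"spin": 0,"claw": 1},{"linear": [0,-140,0],"spin": 0,"claw": 1},{"linear": [0,-190,-20],"spin": 0,"claw": 1},{"linear": [0,-220,-60],"spin": 0,"claw": 1},{"linear": [0,-220,-66],"spin": 0,"claw": 1},{"linear": [0,-220,-66],"spin": 0,"claw": 1},{"linear": [0,-220,-66],"spin": 0,"claw": 1}])

```text
t: 28.95
tcp_pos: [0.4473, 0.2037, 0.2561]
eef_rot: [-1.57, 0.063, -0.061]
force: [-0.4, 0.4, -0.9]
grip_width: 0.087
```

```bash
python3 - <<'E'
from h import *
import pickle
c=robot.camera("wrist");f=c["frame"];pickle.dump(c,open("w15.pkl","wb"))
u,v=proj(c,(.453,.267,.014))[0].astype(int);print(u,v);crop(c,u,v,60,7,"pics/w15.png")
hsv=cv2.cvtColor(cv2.GaussianBlur(f,(0,0),0.7),cv2.COLOR_BGR2HSV)
m=((hsv[...,1]>100)).astype(np.uint8); k,l=cv2.connectedComponents(m)
q=[np.count_nonzero(l[v-5:v+5,u-5:u+5]==i) for i in range(1,k)]; i=1+int(np.argmax(q))
cn,_=cv2.findContours((l==i).astype(np.uint8),cv2.RETR_EXTERNAL,cv2.CHAIN_APPROX_NONE)
w=(cast(c,max(cn,key=len)[:,0,:],.014)[:,:2]*1000).astype(np.float32)
print(cv2.minEnclosingCircle(w),cv2.minAreaRect(w))
go(453.3,267,38,-4.6)
E
```

```text
257 113
((459.4596862792969, 269.30682373046875), 50.95085906982422) ((459.79766845703125, 268.9736022949219), (74.09803771972656, 74.12288665771484), 84.83444213867188)
t 29.0 tcp [447.2 203.9 255.8] yaw -4.51 tilt [-0.0014 -0.0011 -1.    ] F [0.8 0.5 0.1] w 86.7
linear [  1.4 217.8  63.7] spin 0.09
```

View pics/w15.png

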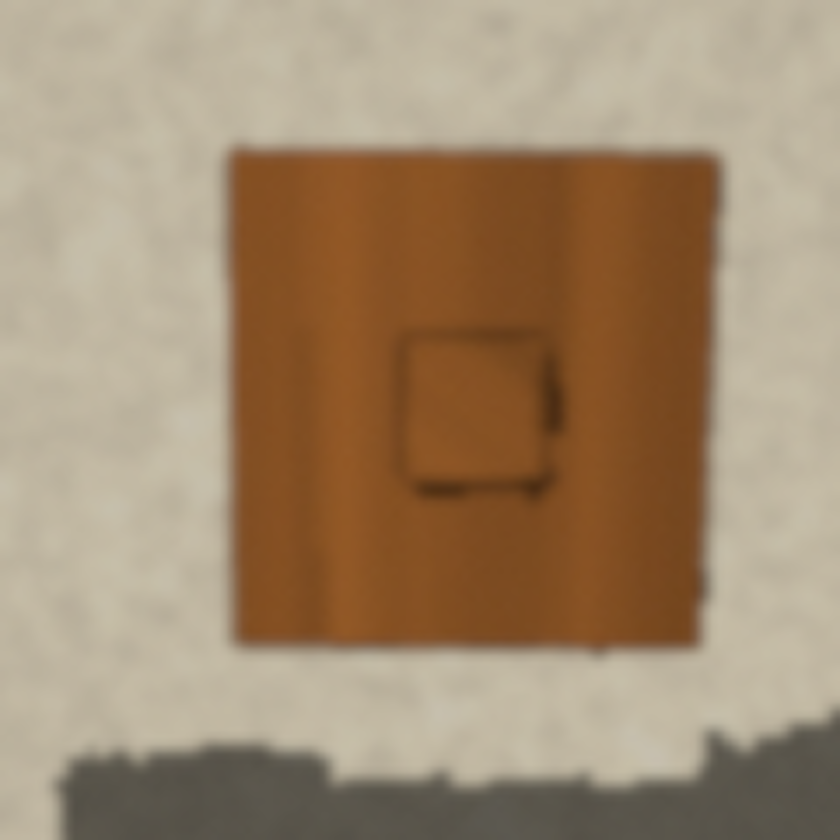

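The lid lies flat again at (459.8,269), yaw -5.1°. I'll regrasp with a narrower opening.

```bash
python3 - <<'E'
from h import *
go(459.8,269,60,-5.0)
E
```

```text
t 29.0 tcp [447.2 203.9 255.8] yaw -4.51 tilt [-0.0014 -0.0011 -1.    ] F [0.8 0.5 0.1] w 86.7
linear [  7.7 195.7  66.1] spin 0.49
```

>>> drive_tool(motion=[{"linear": [7,0,66],"spin": 0.5,"claw": 0.48},{"linear": [7,0,66],"spin": 0.5,"claw": 0.48},{"linear": [7,40,66],"spin": 0.5,"claw": 0.48},{"linear": [7,90,66],"spin": 0.5,"claw": 0.48},{"linear": [7,140,66],"spin": 0.5,"claw": 0.48},{"linear": [7,170,66],"spin": 0.5,"claw": 0.48},{"linear": [7,185,66],"spin": 0.5,"claw": 0.48},{"linear": [7,185,66],"spin": 0.5,"claw": 0.48}])

```text
t: 29.8
tcp_pos: [0.4589, 0.2678, 0.0698]
eef_rot: [-1.573, 0.071, -0.067]
force: [1.3, 1.2, 1.4]
grip_width: 0.0427
```

```bash
python3 - <<'E'
from h import *
go(459.8,269,38,-5.0)
E
```

```text
t 29.8 tcp [458.9 267.8  69.8] yaw -5.04 tilt [-0.003  -0.0035 -1.    ] F [1.3 1.2 1.4] w 42.7
linear [ 0.9 31.8  1.4] spin -0.04
```

>>> drive_tool(motion=[{"linear": [0.5,10,1],"spin": 0,"claw": 0.48},{"linear": [0.5,20,1],"spin": 0,"claw": 0.48},{"linear": [0.5,27,1],"spin": 0,"claw": 0.48},{"linear": [0.5,31,1],"spin": 0,"claw": 0.48},{"linear": [0.5,31,1],"spin": 0,"claw": 0.48},{"linear": [0.5,31,1],"spin": 0,"claw": 0.48}])

```text
t: 30.4
tcp_pos: [0.4609, 0.2692, 0.0413]
eef_rot: [-1.569, 0.07, -0.07]
force: [0.0, -0.3, -0.3]
grip_width: 0.0417
```

```bash
python3 - <<'E'
from h import *
go(459.8,269,38,-5.0)
E
```

```text
t 30.4 tcp [460.9 269.2  41.3] yaw -5.09 tilt [ 3.e-04  3.e-04 -1.e+00] F [ 0.  -0.3 -0.3] w 41.7
linear [-1.1  3.3 -0.3] spin -0.09
```

>>> drive_tool(motion=[{"linear": [0,0,0],"spin": 0,"claw": 0.12},{"linear": [0,0,0],"spin": 0,"claw": 0.12},{"linear": [0,0,0],"spin": 0,"claw": 0.12},{"linear": [0,0,0],"spin": 0,"claw": 0.12},{"linear": [0,0,0],"spin": 0,"claw": 0.12},{"linear": [0,0,0],"spin": 0,"claw": 0.12}], squeeze=20)

```text
t: 31.0
tcp_pos: [0.4608, 0.2692, 0.0412]
eef_rot: [-1.569, 0.07, -0.07]
force: [-0.4, 0.1, 2.7]
grip_width: 0.0216
```

```bash
python3 - <<'E'
from h import *
go(459.8,269,38,-5.0)
E
```

```text
t 31.0 tcp [460.8 269.2  41.2] yaw -5.08 tilt [ 2.e-04  3.e-04 -1.e+00] F [-0.4  0.1  2.7] w 21.6
linear [-1.   3.2 -0.3] spin -0.08
```

The knob is gripped properly now (21.6 mm). Lifting.

>>> drive_tool(motion=[{"linear": [0,-30,0],"spin": 0,"claw": 0.12},{"linear": [0,-80,0],"spin": 0,"claw": 0.12},{"linear": [0,-130,0],"spin": 0,"claw": 0.12},{"linear": [0,-170,0],"spin": 0,"claw": 0.12},{"linear": [0,-170,0],"spin": 0,"claw": 0.12},{"linear": [0,-170,0],"spin": 0,"claw": 0.12}])

```text
t: 31.6
tcp_pos: [0.4608, 0.2694, 0.2114]
eef_rot: [-1.568, 0.069, -0.07]
force: [-1.3, 0.1, -1.2]
grip_width: 0.0219
```

```bash
python3 - <<'E'
from h import *
c=robot.camera("wrist");cv2.imwrite("pics/w16.png",c["frame"])
t=robot.camera("top")
print(cast(t,[(130,82),(5,80),(100,55)],.06)*1000)
s=robot.camera("scene");cv2.imwrite("pics/s16.png",cv2.resize(s["frame"][60:260,312:512],(700,600)[::-1] and (600,600),interpolation=cv2.INTER_CUBIC))
go(631,328,210,38.5)
E
```

```text
[[776.51506596 282.74229952  60.        ]
 [770.04950014 547.02460162  60.        ]
 [837.61364752 354.32004187  60.        ]]
t 31.75 tcp [460.  268.7 209.5] yaw -5.08 tilt [-0.0018 -0.0017 -1.    ] F [-1.1 -0.  -0.8] w 21.5
linear [165.1  -0.9  74.2] spin -43.58
```

View pics/w16.png

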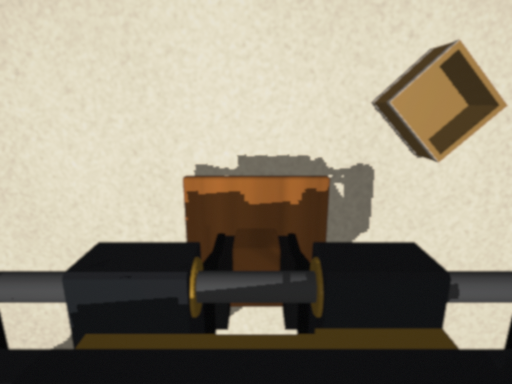

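View pics/s16.png

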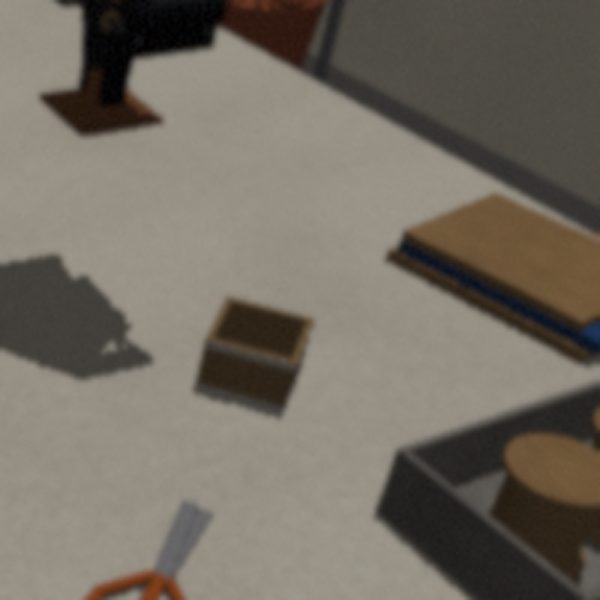

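The lid is held level and square (edges at cols 183 and 328, row 177). The box rim corners are about (374,103), (459,41), (506,104) and (437,159). The tray starts at x≥770, so it is clear.

```bash
python3 - <<'E'
from h import *
c=robot.camera("wrist");crop(c,440,100,72,5,"pics/w17.png")
f=c["frame"];hsv=cv2.cvtColor(cv2.GaussianBlur(f,(0,0),0.7),cv2.COLOR_BGR2HSV)
m=((hsv[...,1]>75)&(hsv[...,2]>70)).astype(np.uint8);m[:,:360]=0;m[200:]=0
cn,_=cv2.findContours(m,cv2.RETR_EXTERNAL,cv2.CHAIN_APPROX_NONE)
w=(cast(c,np.vstack([k for k in cn if len(k)>20])[:,0,:],.05)[:,:2]*1000).astype(np.float32)
print(cv2.minAreaRect(w))
E
```

```text
((624.3617553710938, 329.1476135253906), (81.6115951538086, 80.71533966064453), 38.44881057739258)
```

View pics/w17.png

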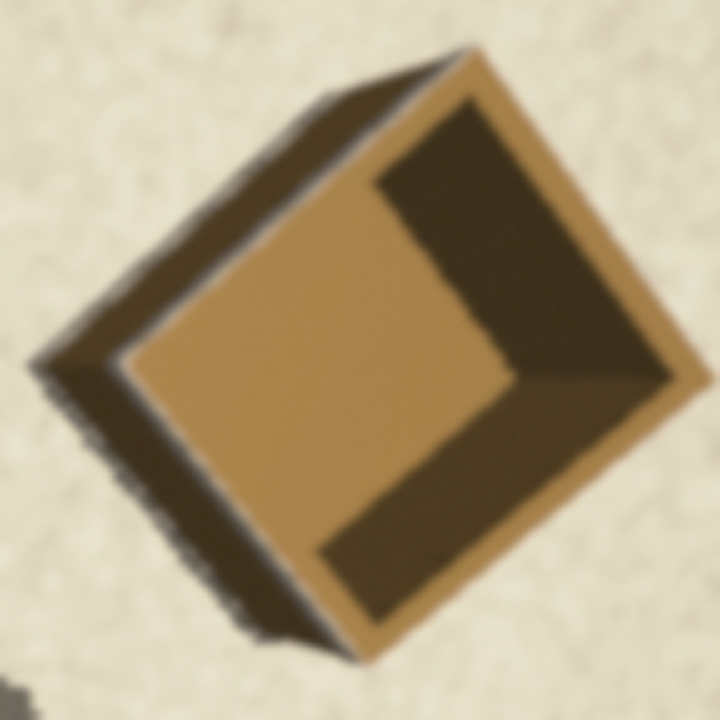

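```bash
python3 - <<'E'
from h import *
c=robot.camera("wrist")
P=np.array([(115,360),(478,45),(716,378),(365,665)])/5+[367.6,27.6]
W=cast(c,P,.05)*1000;print(W.round(1),W.mean(0))
d=np.roll(W,-1,0)-W;print(np.degrees(np.arctan2(d[:,1],d[:,0]))%90,np.linalg.norm(d,axis=1))
go(631,328,210,38.5)
E
```

```text
[[579.6 335.   50. ]
 [637.1 379.1  50. ]
 [681.4 323.1  50. ]
 [624.9 278.7  50. ]] [630.7504167  328.97752742  50.        ]
[37.43433237 38.3785225  38.15119319 38.84056711] [72.45686205 71.41147952 71.86437134 72.32267856]
t 31.85 tcp [460.2 268.7 209.8] yaw -5.09 tilt [-0.0015 -0.0017 -1.    ] F [-0.1  0.7 -1.3] w 21.8
linear [164.8  -0.6  74.2] spin -43.59
```

>>> drive_tool(motion=[{"linear": [40,0,18],"spin": -8,"claw": 0.12},{"linear": [80,0,36],"spin": -16,"claw": 0.12},{"linear": [120,0,54],"spin": -24,"claw": 0.12},{"linear": [165,0,74],"spin": -32,"claw": 0.12},{"linear": [165,0,74],"spin": -40,"claw": 0.12},{"linear": [165,0,74],"spin": -43.5,"claw": 0.12},{"linear": [165,0,74],"spin": -43.5,"claw": 0.12},{"linear": [165,0,74],"spin": -43.5,"claw": 0.12}])

```text
t: 32.65
tcp_pos: [0.6314, 0.328, 0.2104]
eef_rot: [-1.507, -0.522, 0.524]
force: [-0.6, 0.3, -0.4]
grip_width: 0.0216
```

>>> drive_tool(motion=[{"linear": [0,0,0],"spin": 0,"claw": 0.12},{"linear": [0,0,0],"spin": 0,"claw": 0.12}])

```text
t: 32.85
tcp_pos: [0.6314, 0.3283, 0.2113]
eef_rot: [-1.506, -0.524, 0.524]
force: [-0.2, 0.3, -1.0]
grip_width: 0.0216
```

```bash
python3 - <<'E'
from h import *
go(631,328.3,115,38.3)
E
```

```text
t 32.85 tcp [631.4 328.3 211.3] yaw 38.37 tilt [ 1.e-04  4.e-04 -1.e+00] F [-0.2  0.3 -1. ] w 21.6
linear [-0.4 96.3  0.2] spin 0.07
```

>>> drive_tool(motion=[{"linear": [-0.4,30,0],"spin": 0,"claw": 0.12},{"linear": [-0.4,60,0],"spin": 0,"claw": 0.12},{"linear": [-0.4,85,0],"spin": 0,"claw": 0.12},{"linear": [-0.4,96,0],"spin": 0,"claw": 0.12},{"linear": [-0.4,96,0],"spin": 0,"claw": 0.12},{"linear": [-0.4,96,0],"spin": 0,"claw": 0.12}])

```text
t: 33.45
tcp_pos: [0.6319, 0.3282, 0.1165]
eef_rot: [-1.506, -0.526, 0.523]
force: [0.2, 0.2, -0.4]
grip_width: 0.0218
```

```bash
python3 - <<'E'
from h import *
go(631,328.3,83.5,38.3)
c=robot.camera("wrist");cv2.imwrite("pics/w18.png",c["frame"])
s=robot.camera("scene");u,v=proj(s,(.631,.328,.06))[0];cv2.imwrite("pics/s18.png",crop(s,u,v,45,8,None))
E
```

```text
t 33.45 tcp [631.9 328.2 116.5] yaw 38.4 tilt [ 1.5e-03  8.0e-04 -1.0e+00] F [ 0.2  0.2 -0.4] w 21.8
linear [-0.7 33.   0.7] spin 0.1
```

View pics/w18.png

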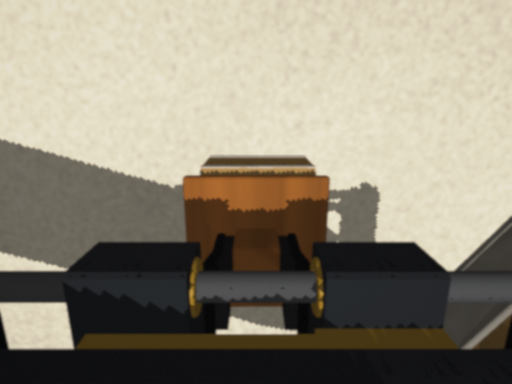

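View pics/s18.png

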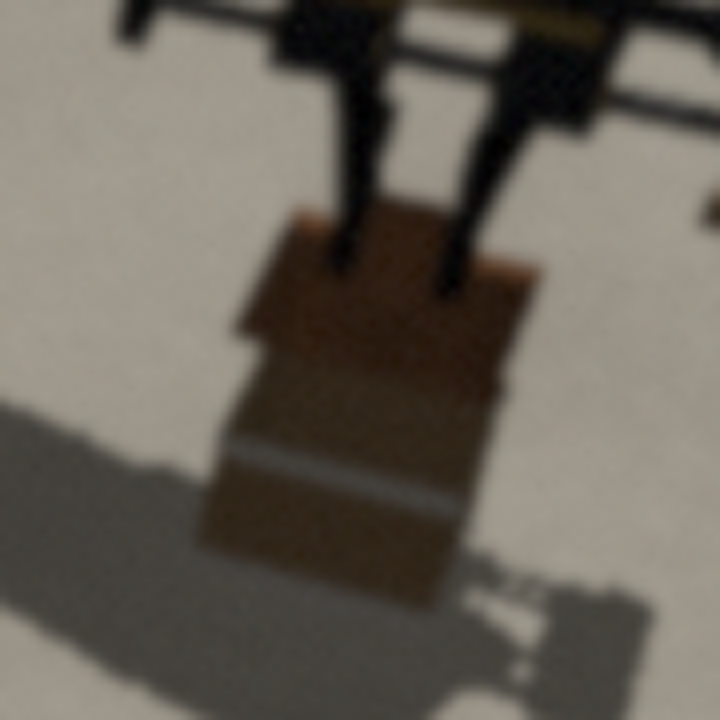

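The box rim spans cols 202–315 and the lid 183–328, parallel, with the box about 1.5 mm toward tool +x. I'll shift +1 mm and lower.

>>> drive_tool(motion=[{"linear": [1,5,0.5],"spin": 0.1,"claw": 0.12},{"linear": [1,14,0.5],"spin": 0.1,"claw": 0.12},{"linear": [1,22,0.5],"spin": 0.1,"claw": 0.12},{"linear": [1,28,0.5],"spin": 0.1,"claw": 0.12},{"linear": [1,31,0.5],"spin": 0.1,"claw": 0.12},{"linear": [1,33,0.5],"spin": 0.1,"claw": 0.12},{"linear": [1,33,0.5],"spin": 0.1,"claw": 0.12},{"linear": [1,33,0.5],"spin": 0.1,"claw": 0.12}])

```text
t: 34.35
tcp_pos: [0.6314, 0.3287, 0.0832]
eef_rot: [-1.506, -0.522, 0.524]
force: [-7.4, -4.3, 11.6]
grip_width: 0.0218
```

```bash
python3 - <<'E'
from h import *
go(631,328.3,83.2,38.3)
c=robot.camera("wrist");cv2.imwrite("pics/w19.png",c["frame"])
s=robot.camera("scene");u,v=proj(s,(.631,.328,.06))[0];cv2.imwrite("pics/s19.png",crop(s,u,v,45,8,None))
E
```

```text
t 34.35 tcp [631.4 328.7  83.2] yaw 38.31 tilt [-1.2e-03  1.0e-04 -1.0e+00] F [-7.4 -4.3 11.6] w 21.8
linear [-0.6  0.  -0.1] spin 0.01
```

View pics/s19.png

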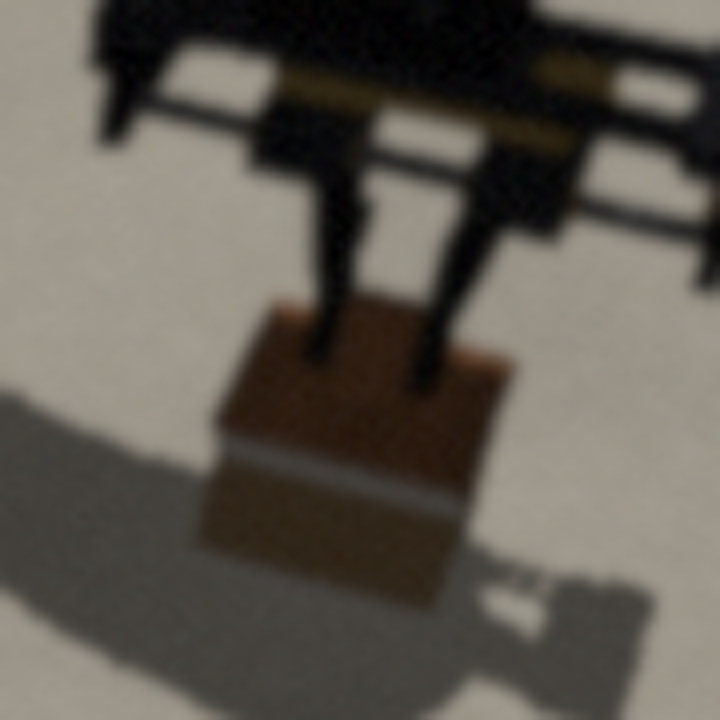

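The lid is seated at exactly the expected height (83.2 mm), with 11.6 N contact and flush and parallel in the scene view. I'll unload slightly and release.

>>> drive_tool(motion=[{"linear": [-0.3,-0.6,0],"spin": 0,"claw": 0.15},{"linear": [-0.3,-0.6,0],"spin": 0,"claw": 0.3},{"linear": [-0.3,-0.6,0],"spin": 0,"claw": 0.5},{"linear": [-0.3,-0.6,0],"spin": 0,"claw": 0.5},{"linear": [-0.3,-0.6,0],"spin": 0,"claw": 0.5},{"linear": [-0.3,-40,0],"spin": 0,"claw": 0.5},{"linear": [-0.3,-90,0],"spin": 0,"claw": 0.5},{"linear": [-0.3,-140,0],"spin": 0,"claw": 0.5}])

```text
t: 35.25
tcp_pos: [0.6312, 0.3286, 0.2233]
eef_rot: [-1.507, -0.523, 0.524]
force: [0.6, 1.0, 0.3]
grip_width: 0.0431
```

>>> drive_tool(motion=[{"linear": [0,-40,-60],"spin": 0,"claw": 1},{"linear": [0,-40,-60],"spin": 0,"claw": 1},{"linear": [0,-40,-60],"spin": 0,"claw": 1},{"linear": [0,-40,-60],"spin": 0,"claw": 1}])

```text
t: 35.65
tcp_pos: [0.6688, 0.2816, 0.2617]
eef_rot: [-1.506, -0.523, 0.523]
force: [-0.5, -0.0, -0.5]
grip_width: 0.0679
```

```bash
python3 - <<'E'
from h import *
go(631,328.3,83.2,38.3)
c=robot.camera("wrist");u,v=proj(c,(.631,.3283,.064))[0].astype(int);print(u,v);a=crop(c,u,v,60,6,None)
f=c["frame"];hsv=cv2.cvtColor(cv2.GaussianBlur(f,(0,0),0.7),cv2.COLOR_BGR2HSV)
m=((hsv[...,1]>150)).astype(np.uint8); k,l=cv2.connectedComponents(m)
q=[np.count_nonzero(l[v-8:v+8,u-8:u+8]==i) for i in range(1,k)]; i=1+int(np.argmax(q))
cn,_=cv2.findContours((l==i).astype(np.uint8),cv2.RETR_EXTERNAL,cv2.CHAIN_APPROX_NONE)
w=(cast(c,max(cn,key=len)[:,0,:],.056)[:,:2]*1000).astype(np.float32);print(cv2.minAreaRect(w))
cv2.imwrite("pics/w20.png",a)
s=robot.camera("scene");cv2.imwrite("pics/s20.png",cv2.resize(s["frame"][110:290,80:440],(800,400),interpolation=cv2.INTER_CUBIC))
cv2.imwrite("pics/s20c.png",cv2.resize(s["frame"][170:280,90:180],(540,600),interpolation=cv2.INTER_CUBIC))
E
```

```text
t 35.65 tcp [668.8 281.6 261.7] yaw 38.28 tilt [-3.e-04  3.e-04 -1.e+00] F [-0.5 -0.  -0.5] w 67.9
linear [ -0.7 178.5  60. ] spin -0.02
256 119
((630.2073974609375, 328.4585266113281), (72.22013854980469, 71.51507568359375), 38.32184982299805)
```

View pics/w20.png

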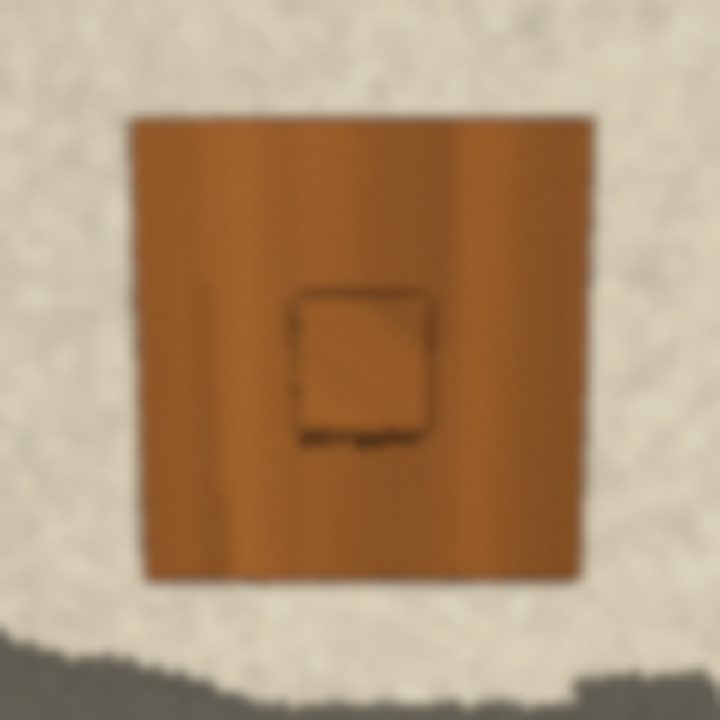

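View pics/s20.png

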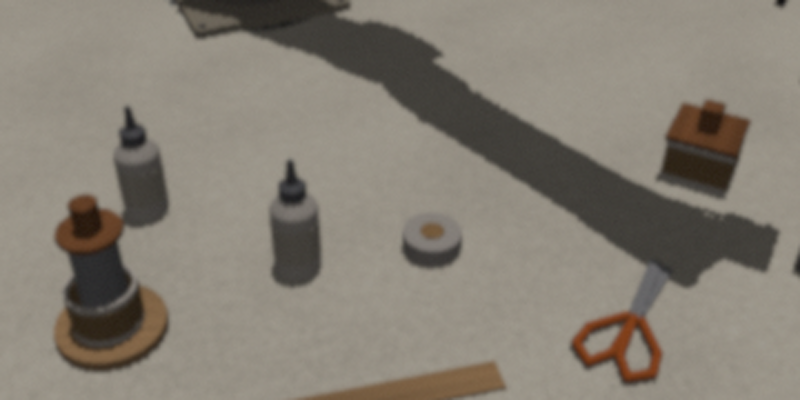

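View pics/s20c.png

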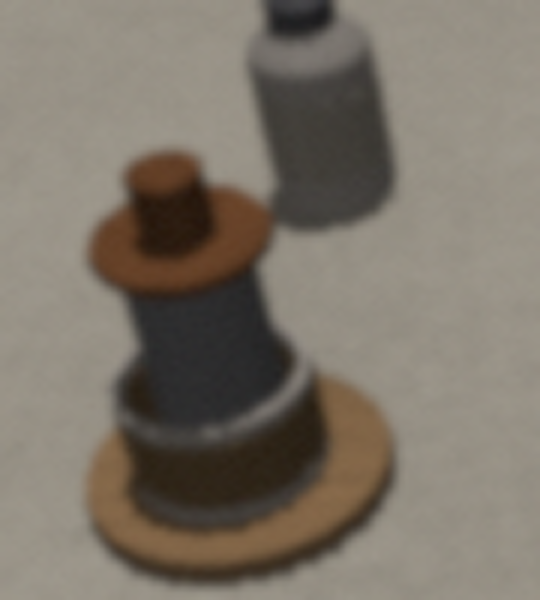

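Both lids are seated and both bottles stand. In this crop the sleeve looks slightly left on the base, so I'm checking its extents numerically.

```bash
python3 - <<'E'
from h import *
s=robot.camera("scene")
a=np.linspace(0,2*np.pi,200)
def ext(x,y,z,r):
    p=proj(s,np.c_[x+r*np.cos(a),y+r*np.sin(a),0*a+z]); lo,hi=p.min(0),p.max(0)
    k=np.array([540/90,600/110]); return ((lo-[90,170]+.5)*k).round(0),((hi-[90,170]+.5)*k).round(0)
print("base",ext(.6163,-.317,.012,.05)); print("sleeve bot",ext(.6163,-.317,.012,.032)); print("sl(615,-318.5)",ext(.615,-.3185,.012,.032)); print("sleeve top",ext(.6163,-.317,.057,.032))
print("can top/disc",ext(.6143,-.317,.124,.028))
t=robot.camera("top");u,v=proj(t,(.6163,-.317,.05))[0].astype(int);print(u-32,v-32)
cv2.imwrite("pics/t21.png",crop(t,u,v,32,10,None)[:600,:640])
def ext2(x,y,z,r):
    p=proj(t,np.c_[x+r*np.cos(a),y+r*np.sin(a),0*a+z])-[u-32,v-32]+.5; return (p.min(0)*10).round(),(p.max(0)*10).round()
for n,q in dict(base=(.6163,-.317,.012,.05),bot=(.6163,-.317,.012,.032),top=(.6163,-.317,.057,.032),disc=(.6143,-.317,.124,.028)).items(): print(n,ext2(*q))
E
```

```text
base (array([ 87., 360.]), array([396., 559.]))
sleeve bot (array([144., 393.]), array([342., 520.]))
sl(615,-318.5) (array([138., 392.]), array([336., 519.]))
sleeve top (array([115., 304.]), array([320., 430.]))
can top/disc (array([ 81., 166.]), array([270., 272.]))
383 134
base (array([ 28., 163.]), array([497., 613.]))
bot (array([112., 242.]), array([412., 530.]))
top (array([186., 173.]), array([502., 475.]))
disc (array([334.,  84.]), array([635., 370.]))
```

View pics/t21.png

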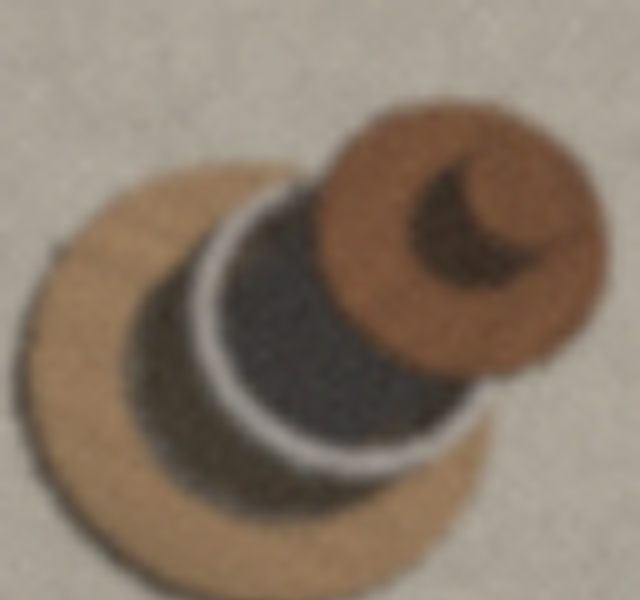

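By extents on the base plane, the sleeve's foot is 3–4 mm from the base centre, leaving about a 14 mm margin of base around it, so I'll leave it. The round lid is within its 6 mm play and level, both bottles stand, and the gripper is clear. Handing in.

```bash
python3 - <<'E'
from h import *
go(631,328,200,38.3)
print(robot.finish_job())
E
```

```text
t 35.85 tcp [667.8 283.1 261. ] yaw 38.42 tilt [-0.0016  0.     -1.    ] F [ 0.1 -0.5 -0.3] w 82.2
linear [-0.9 61.  58. ] spin 0.12
the job is handed in; nothing more can be done
None
```

The canister is assembled on the base in the order asked (sleeve, can, round lid). The square lid then went on the box, and I handed the job in at about 36 s.

**What the last checks showed:**
- **Square lid:** it seated at the expected height (TCP 83.2 mm). After release I measured it within about 1 mm of the box centre and square with it (38.3° for both).
- **Round lid:** it came to rest at the expected height (lid at 106 mm) and looks level.
- **Everything else:** both glue bottles were standing in the last picture. Everything is released, and the gripper was clear of everything.

**What went wrong or disagreed:**
- **First grasp of the square lid:** the fingers caught the plate edge and the knob, so it was held askew. I set it back on the table and regrasped it with a narrower opening.
- **Sleeve position:** its foot appears to be 3–4 mm off the base centre, mostly toward −y. Measurements of its upper rim put it only 1–3 mm off. I left it, because moving it would have meant disturbing the stack.
- **Round lid position:** the top view put it 4–5 mm off the expected centre and the scene view about 2 mm. Both are within its 6 mm of play.

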